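# Fit the blue seed trough to the needle seeder

### The job

The needle seeder is being changed over to the blue seed grade and its trough bed is empty. Take the blue-ended seed trough from the rack, lifting its lug end over the rack's front lip and drawing it out endwise from under the cover, and fit it on the seeder's bed: plain nose in under the keeper, push it back against the red sprung stop until the blue end drops down behind the bed's end lip, then let go so that the spring holds it flat on the bed against the lip. Leave the orange trough in its place in the rack, and do not disturb the bowl, the brush or the jar.

Things in the scene. Friction and masses are not known exactly. Their poses are not given: they have to be found in the camera images.
- blue_trough_center (a point): Centre (half-way along and half-way up) of the blue seed trough: a straight open aluminium channel 300 long, 40 wide, 20 high (mm), about 0.22 kg, balanced here, flat parallel sides. x runs along it to the plain nose (150 mm away, thin blue stripe near it); z up. The -x end is a solid blue block 14 mm long, with a lug 24 mm wide standing 10 mm above the channel's top.
- blue_trough_lug_end (a point): Middle of the lower edge of the blue trough's lug end face (150 mm along -x from its centre, on its underside); axes as the trough's
- blue_trough_nose (a point): Middle of the lower edge of the blue trough's plain nose end face (150 mm along +x from its centre, on its underside); axes as the trough's
- orange_trough_center (a point): Centre of the other trough, the same in all but colour (orange end block and stripe), lying parallel in the other bay of the rack, about 100 mm away; stays there
- rack: Fixed grey steel rack, 322 (x) by 210 (y) mm. Origin: centre of its underside on the bench, z up. Two bays at y = +50 and -50 mm; either trough may be in either. A trough lies along the rack's x, lug end at -x behind the front lip, nose at +x under the cover, its underside 22 mm above the origin on a front seat (x -153 to -123) and a rear seat (x +96 to +158 mm); the floor between is 16 mm lower.
- rack_lip (a point): Middle of the top of the rack's front lip, axes as the rack's; the lip crosses both bays, is 5 mm thick (rack x -158 to -153 mm) and stands 15 mm above the seats
- rack_cover (a point): Middle of the lower front edge of the rack's cover plate, axes as the rack's. The cover runs from here (rack x = +90 mm) to the back wall at x = +158 mm, its underside 29 mm above the seats, 9 mm above a lying trough; it covers about 60 mm of the nose. Posts carry it at y = 0 and +-103 mm; two tins 37 mm high stand on it.
- seeder: Fixed needle seeder. Origin: on the bench under the middle of the trough seat; y runs along the trough bed to the sprung stop, z up, x away from the robot to the needle bar and white foam tray. The bed is a steel strip 36 mm wide, top 75 mm above the origin, free at both sides in the middle. Frames and needle bar stand 70 mm or more to the +x side of the bed's centre line, up to 0.22 m high.
- seat (a point): Centre of the trough seat, on top of the bed (75 mm above the seeder's origin); axes as the seeder's. A fitted trough lies here on its underside, nose at +y, lug end face at y = -150 mm against the end lip, nose face at y = +150 mm against the stop.
- end_lip (a point): Top of the bed's end lip, on its inner face (150 mm along -y from the seat, 13 mm above the bed); the lip is 4 mm thick and 56 mm wide. Inside it two corner guides 47 mm apart, 20 mm long and 9 mm high stand beside the bed.
- keeper (a point): Middle of the lower front edge of the keeper, a steel bridge over the bed from y = +120 to +145 mm of the seat; its underside is 28 mm above the bed (8 mm above a fitted trough) and its legs are 47 mm apart
- stop (a joint): Red sprung stop behind the keeper: how far it is pushed back along the seeder's y, m, from 0 (free, its face at y = +146 mm of the seat) to 0.016 (its end). It pushes back with 3.5 N at 0 and 9 N at its end. With the trough fitted against the end lip it reads 0.004; the stop face reaches from 2 to 24 mm above the bed.
- bowl: Bystander: empty white bowl, 104 mm across, 42 mm high; origin at the centre of its underside
- brush: Bystander: small wooden-handled hand brush lying on the bench, 170 mm long
- jar: Bystander: closed jar with a green cap, 56 mm across, 75 mm high; origin at the centre of its underside
- blue_trough: The blue trough as a whole: same axes as its centre point, origin at the middle of its underside, 10 mm below the centre

How it is judged:
By the outcome, as a careful person would: the job done as asked, in the order asked, and still so for the second after the job is handed in, with the robot touching nothing.
It also fails if it takes over 45 s, if anything falls off the work surface, if the arm or the gripper's body presses on something with over 40 N, if the wrist force passes 120 N, or if a joint passes its speed limit or range.

### The arm

A 7-joint arm with a two-finger parallel gripper is mounted at the origin on the work surface. World frame = base frame: x ahead of the robot, y to its left, z up, the work surface at z = 0. Lengths are in m, angles in rad, forces in N, time in s.
With the tool pointing down it reaches from about 0.425 to 0.925 m from the base axis. Payload 6.8 kg.
Tool frame: the origin (TCP) lies at the very end of the fingers, on their centre line; the grasp point (between the pads) lies r.grip_depth behind it (r.grip_depth is the distance from the TCP to the grasp point, in m); z points along the fingers, x is the direction in which the jaws open and shut, and the axes are right-handed (so a half turn about z gives the same grasp; the last joint's range is limited). The gripper opens to 85 mm and grips with 20 to 120 N. Pads are 22 mm wide; open, the fingers measure 114 mm over their backs; the gripper's body (76 mm by 85 mm) begins 54 mm behind the grasp point. The pads swing forward as they close: fully open they stand 13 mm farther back than shut.
Start: joints at [1.058, 0.477, 0.022, 1.555, -0.011, 1.109, -0.083], TCP at [0.266, -0.62, 0.21] pointing down, gripper open.
Joint ranges: [-2.96, 2.96], [-0.34, 2.1], [-1.41, 1.46], [0.24, 2.44], [-1.37, 4.51], [0.17, 1.92], [-2.96, 2.96]. Speed limits (rad/s): [2.39, 2.39, 3.14, 3.14, 3.14, 3.14, 3.14].

### API

Orientations are given as a rotation vector (axis times angle).
In Python, from bench import readout, grab_frame, workorder, r gives the robot as it stands.
- The arm moves only by the shell command python3 -m handwheel 'ROWS' [FORCE]. ROWS is text: rows parted by semicolons, each of 7 numbers parted by spaces: the shift along the tool's x, y, z in mm, then the turn, a rotation vector about the tool's x, y, z in degrees, then the finger opening in mm, from 0 to 85.4. A call has 1 to 12 rows; each row is the pose to reach, as a shift and turn from the pose commanded when the call began, along the tool's axes at that moment; what a row does not reach only later rows make up. A row lasts 1/8 s, in which the tool goes at most 62.5 mm and 10.7 degrees, less where a joint would pass 70% of its speed; a pose out of reach is approached as far as the arm can. A call with a gripper value outside its range is refused whole. The fingers move at their own pace and stop on an object; FORCE is the grip in N (left out, the last holds). Time passes only in rows, so rows that repeat a pose let the fingers close. It gives the time, the measured TCP pose, the force and the opening at its end, in the units of the state.
- readout.get_obs(): the state, without advancing time (a new reading comes with each control period).
- grab_frame(name): name is "side" or "top"; returns a dict with "pixels" (420x560x3 uint8, red, green, blue), "fx", "fy", "cx", "cy" (pixels), "rvec" (rotation vector, rad) and "tvec" (3), from world to camera coordinates, as OpenCV has them. Camera axes: x right, y down, z forward; pixel columns grow to the right and rows downward; lengths in m; the calibration is good to about 2 mm. A picture is of the moment at which its call begins. There is no depth.
- workorder.hand_in(): hands the job in, once; it reports no verdict.
The state is a dict: "clock": time; "joints": joint angles; "qvel": joint speeds; "tau": joint torques, N m; "tcp_pos": TCP position; "orientation": TCP orientation; "contact_force": force on the tool from outside, world axes, zero at the start; "moment": the same for the moment, N m; "grip_width": finger opening in m.
Only numpy, scipy, OpenCV 4.12 (cv2) and the standard library are available. Lean on these libraries where they do the work, as an engineer would, in place of code of your own. Each camera call takes 0.05 s, during which the arm holds its last target.

## Working session

There is one attempt and no reset: what is moved stays moved. The work goes in short steps, Python scripts to look and compute and a shell command to move; the robot and the scene stay as the last step left them, time stands still between calls to the robot, and variables do not carry over. Pictures are saved under pics/ and viewed, and the job is handed in when it is done.

```bash
ls; mkdir -p pics; python3 - <<'E'
from bench import readout, grab_frame, r
import cv2,json
o=readout.get_obs()
print({k:(o[k]) for k in ['clock','tcp_pos','orientation','contact_force','grip_width']}, r.grip_depth)
import pickle
for n in ['side','top']:
    f=grab_frame(n); pickle.dump(f,open(f'pics/{n}0.pkl','wb'))
    print(n,f['fx'],f['fy'],f['cx'],f['cy'],f['rvec'],f['tvec'])
    cv2.imwrite(f'pics/{n}0.png',cv2.resize(f['pixels'][:,:,::-1],(800,600),interpolation=cv2.INTER_CUBIC))
E
```

```text
pics
{'clock': 0.0, 'tcp_pos': array([ 0.26555807, -0.61988222,  0.20933735]), 'orientation': array([-2.62189502e+00,  1.72908038e+00,  2.45642466e-03]), 'contact_force': array([ 0.35691541, -0.10424954,  0.122481  ]), 'grip_width': 0.08550224694633196} 0.0187
side 472.6193688287533 472.6193688287533 287.2532862053207 206.6243246232356 [ 0.65724723 -2.38376951  1.40846596] [0.4454192  0.22216457 0.85444001]
top 461.26820699940475 461.26820699940475 269.63563563690855 210.61931707279928 [ 2.1686034  -2.20335493  0.08111857] [-0.0055366   0.5416418   1.33182696]
```

View pics/side0.png

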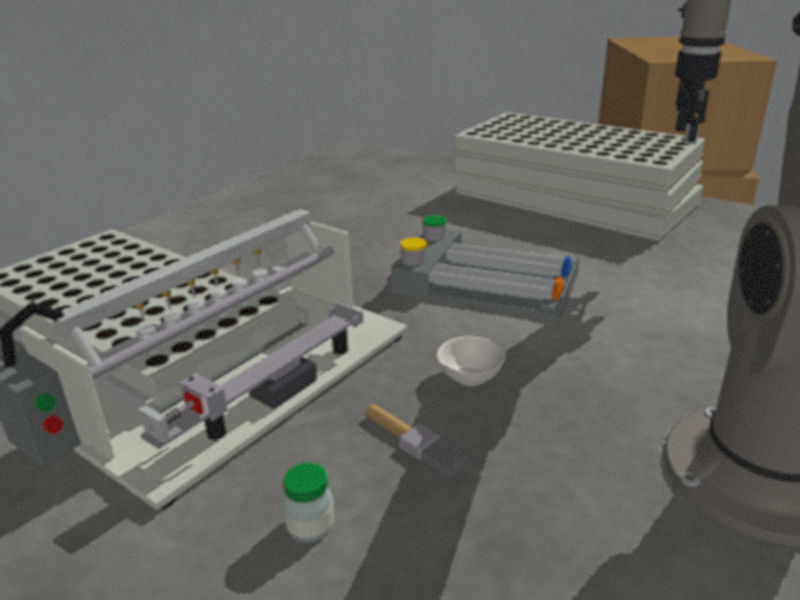

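View pics/top0.png

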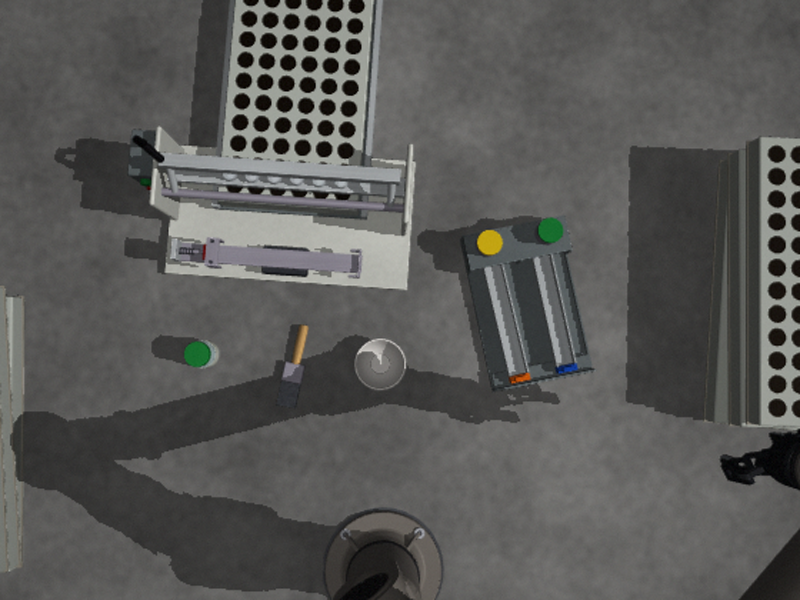

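The side view shows the blue lug in the far (right-hand) bay of the rack, at about (566,266). In the top view it is at about (568,369). The bed runs left to right, with the red stop at (205,252) in the top view. Next I'll zoom in.

```bash
cat > h.py <<'E'
import numpy as np,cv2,pickle
from scipy.optimize import least_squares
def load(n): return pickle.load(open(f'pics/{n}.pkl','rb'))
def snap(name,tag):
    from bench import grab_frame
    f=grab_frame(name); pickle.dump(f,open(f'pics/{name}{tag}.pkl','wb')); return f
def K(f): return np.array([[f['fx'],0,f['cx']],[0,f['fy'],f['cy']],[0,0,1.]])
def proj(f,P): return cv2.projectPoints(np.atleast_2d(np.array(P,float)),np.array(f['rvec']),np.array(f['tvec']),K(f),None)[0][:,0]
def ray(f,uv):
    R=cv2.Rodrigues(np.array(f['rvec']))[0]; c=-R.T@np.array(f['tvec'])
    d=R.T@np.linalg.inv(K(f))@np.array([uv[0],uv[1],1.]); return c,d
def onz(f,uv,z):
    c,d=ray(f,uv); return c+d*(z-c[2])/d[2]
def tri(f,a,g,b):
    c1,d1=ray(f,a);c2,d2=ray(g,b);A=np.c_[d1,-d2];s=np.linalg.lstsq(A,c2-c1,rcond=None)[0]
    p,q=c1+d1*s[0],c2+d2*s[1]; return (p+q)/2,np.linalg.norm(p-q)
def crop(f,x0,y0,w,h,out,s=None,pts=None,grid=None):
    im=f['pixels'][:,:,::-1].copy()[y0:y0+h,x0:x0+w]
    s=s or min(800//w,600//h); im=cv2.resize(im,None,fx=s,fy=s,interpolation=cv2.INTER_CUBIC)
    g=grid or 10
    for u in range((x0//g+1)*g,x0+w,g):
        cv2.line(im,(int((u-x0+.5)*s),0),(int((u-x0+.5)*s),6),(0,255,255),1); cv2.putText(im,str(u),(int((u-x0+.5)*s)-10,18),0,.38,(0,255,255),1)
    for v in range((y0//g+1)*g,y0+h,g):
        cv2.line(im,(0,int((v-y0+.5)*s)),(6,int((v-y0+.5)*s)),(0,255,255),1); cv2.putText(im,str(v),(8,int((v-y0+.5)*s)+4),0,.38,(0,255,255),1)
    for p in (pts if pts is not None else []):
        cv2.circle(im,(int((p[0]-x0+.5)*s),int((p[1]-y0+.5)*s)),3,(255,0,255),1)
    cv2.imwrite(out,im)
E
python3 - <<'E'
from h import *
t=load('top0');s=load('side0')
crop(t,315,145,105,135,'pics/tr.png',4 )
crop(s,270,145,140,80,'pics/sr.png')
crop(t,110,155,150,60,'pics/ts.png')
crop(s,90,205,190,110,'pics/ss.png',4)
E
```

```text
(no output)
```

View pics/tr.png

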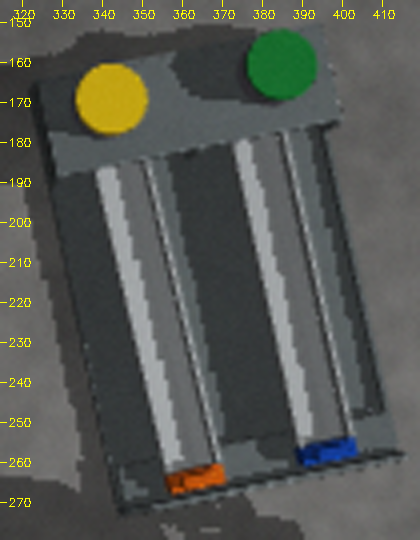

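View pics/sr.png

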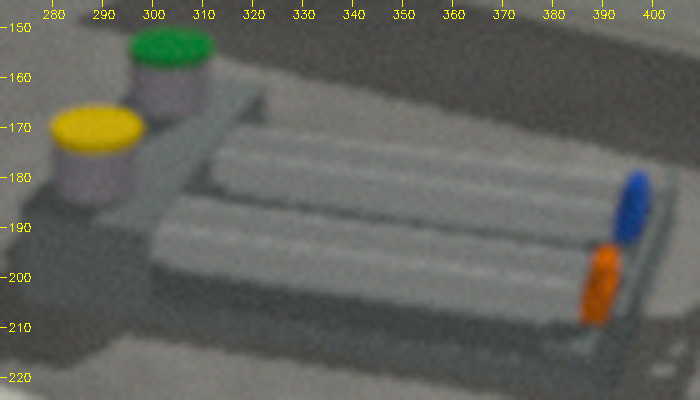

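View pics/ts.png

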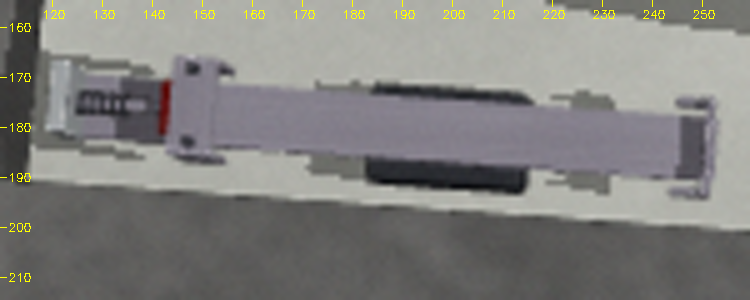

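View pics/ss.png

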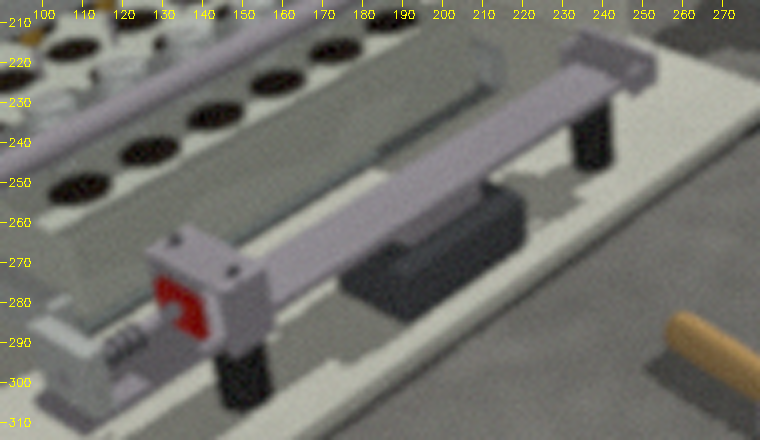

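```bash
python3 - <<'E'
from h import *
t=load('top0');s=load('side0')
for f in (t,s): print(ray(f,(0,0))[0])
for f,n in((t,'top'),(s,'side')):
    p=f['pixels'].astype(float); b=p[:,:,2]-p[:,:,0:2].max(2); 
    print(n);ys,xs=np.where(b>25);print(xs.min(),xs.max(),ys.min(),ys.max())
    print(b[ys.min()-1:ys.max()+2,xs.min()-1:xs.max()+2].astype(int))
# pairs
def T(n,a,b): print(n,tri(t,a,s,b))
T('green tin top c',(385.2,160.5),(304,153.8))
T('yellow tin top c',(342,169.5),(289,169.5))
T('blue lug top mid',(396,257.5),(397,180))
# line yaw using z=.042
for a,b in (((385.2,178),(401.5,255)),((351.7,184),(368,261))):
    P=onz(t,a,.042);Q=onz(t,b,.042);d=P-Q;print(P,Q,np.degrees(np.arctan2(d[1],d[0])))
for a in ((344.5,271),(414.5,258)): print('lip',onz(t,a,.037))
for a in ((331,188.2),(398.8,176)): print('cover',onz(t,a,.053))
E
```

```text
[ 0.44466257 -0.01007313  1.36723928]
[0.03181764 0.77595288 0.61213385]
top
389 404 254 261
[[  0   2   2  -1   3   1   1   0   2   3   0   0   3   0   1   1   2   2]
 [  0   1   1   0   1   1   3   1   1   7  15  11  19  29  52  43   8   3]
 [  1   2   1   0   7  13  14  19  28  38  52  53  74  64  85  71  13   1]
 [ -1   5   7  20  37  52  53  48  40  42  49  55  81  86  92  89  15   2]
 [ 12  27  45  54  55  46  48  77  79  88  93  89  90  90  82  92  36   6]
 [ 10  28  47  56  57  46  59  86  91  92  92  92  94  95  97  93  38   4]
 [  2  26  37  54  57  43  46  88  93  95  94 101  60  42  33  21   7   2]
 [  1  24  30  91  92  90  63  54  42  27  16  22   8   7   2   2   3   0]
 [ -2  10  13  44  37  20  10   8   7   1   2   1   0   2   2   1   1   2]
 [  2   4   3   6   4   2   3   0   1   0   1   2   2   1   2   0  -1  -1]]
side
393 399 179 193
[[ -7  -6  -8  -4   3   9   6   1  -4]
 [ -6  -7  -4   8  27  44  39  21  -1]
 [ -3  -6   0  23  58  75  63  35   5]
 [  0  -4   9  40  72  84  70  43  10]
 [ -3   3  16  51  69  75  71  50  13]
 [ -5   8  26  55  61  66  64  46  14]
 
[... 392 characters left out ...]
90 -46  -3   3   7   2   1  -5  -2]]
green tin top c (array([ 0.67213206, -0.34023355,  0.08802647]), np.float64(0.00036073536522920186))
yellow tin top c (array([ 0.64839392, -0.21777204,  0.09093642]), np.float64(0.0002840704379864184))
blue lug top mid (array([ 0.39875245, -0.37081283,  0.05354927]), np.float64(0.0028546453096196514))
[ 0.62928131 -0.35028534  0.042     ] [ 0.40655323 -0.38941982  0.042     ] 9.965445019611584
[ 0.61331629 -0.25272802  0.042     ] [ 0.39101417 -0.29297633  0.042     ] 10.262364445996333
lip [ 0.36339988 -0.22580157  0.037     ]
lip [ 0.39723703 -0.42788699  0.037     ]
cover [ 0.60072978 -0.19100036  0.053     ]
cover [ 0.63292425 -0.38675208  0.053     ]
```

```bash
cat >> h.py <<'E'
def boxpts(x0,x1,y0,y1,z0,z1): return np.array([[x,y,z] for x in(x0,x1) for y in(y0,y1) for z in(z0,z1)],float)
BLK=[boxpts(-.15,-.136,-.02,.02,-.01,.01),boxpts(-.15,-.136,-.012,.012,.01,.02)]
def xf(p,P): # p=x,y,z,yaw of centre
    c,s=np.cos(p[3]),np.sin(p[3]);R=np.array([[c,-s,0],[s,c,0],[0,0,1]]);return P@R.T+p[:3]
def mask(f,polys,win,S=8):
    x0,y0,w,h=win;m=np.zeros((h*S,w*S),np.uint8)
    for P in polys:
        q=(proj(f,P)-[x0,y0]+.5)*S
        cv2.fillConvexPoly(m,cv2.convexHull(q.astype(np.float32)).astype(np.int32),1)
    return m.reshape(h,S,w,S).mean((1,3))
E
python3 - <<'E'
from h import *
from scipy.optimize import minimize
t=load('top0');s=load('side0')
def chan(f,win,sc,col):
    x0,y0,w,h=win;p=f['pixels'][y0:y0+h,x0:x0+w].astype(float)
    b=p[:,:,2]-p[:,:,:2].max(2) if col=='b' else p[:,:,0]-p[:,:,2]
    return np.clip(b/sc,0,1)
for col,w1,w2,g in (('b',(383,248,28,20),(388,172,18,28),(.55,-.355)),('o',(350,255,28,20),(380,186,18,30),(.535,-.26))):
    A=chan(t,w1,50 if col=='b' else 60,col);B=chan(s,w2,50 if col=='b' else 60,col)
    for both in(0,1):
        def c(p,k=None):
            q=[p[0],p[1],p[2] if both else .032,p[3] if both else np.radians(9.8)]
            e=np.abs(mask(t,[xf(q,P) for P in BLK],w1)-A).sum()
            if both:e+=np.abs(mask(s,[xf(q,P) for P in BLK],w2)-B).sum()+ ((q[3]-np.radians(9.8))/np.radians(.7))**2
            return e
        best=min((minimize(c,[g[0]+dx,g[1]+dy,.032,np.radians(9.8)],method='Nelder-Mead',options=dict(initial_simplex=np.array([g[0]+dx,g[1]+dy,.032,.171])+np.vstack([np.zeros(4),np.diag([.01,.01,.005,.02])]))) for dx in(-.01,0,.01) for dy in (-.01,0,.01)),key=lambda r:r.fun)
        print(col,both,best.x[:3],np.degrees(best.x[3]),best.fun,A.sum(),B.sum())
E
```

```text
b 0 [ 0.54055769 -0.35281866  0.03107493] 11.075606698620561 20.06375 88.9 81.94000000000001
b 1 [ 0.54058727 -0.35173523  0.03086718] 10.20375810547968 37.65269511783784 88.9 81.94000000000001
o 0 [ 0.5227545  -0.25728816  0.03684006] 8.509967721106934 9.690624999999999 88.23333333333333 115.65
o 1 [ 0.52265187 -0.25652182  0.0302845 ] 10.085117598317217 24.054443799054784 88.23333333333333 115.65
```

```bash
cat > sd.py <<'E'
from h import *
from scipy.optimize import least_squares
t=load('top0');s=load('side0')
# seeder model points: (local x,y,z rel origin), top pixel or None, side pixel
ct=lambda a,b:(a/5+109.5,b/5+154.5)
cs=lambda a,b:(a/4+89.5,b/4+204.5)
for n,a,z in (('lip outer +x',ct(714,97),.088),('lip outer -x',ct(712,196),.088),('keeper fr +x',ct(214,58),.11),('keeper fr -x',ct(213,158),.11),
   ('bed edge +x near keeper',ct(235,86),.075),('bed edge -x near keeper',ct(235,152),.075),('bed edge +x far',ct(670,114),.075),('bed edge -x far',ct(670,178),.075)):
    print(n,onz(t,a,z).round(4))
a=[onz(t,ct(235,119),.075),onz(t,ct(670,146),.075)];d=a[0]-a[1];print('yaw',np.degrees(np.arctan2(-d[0],d[1])),(a[0]-onz(t,ct(714,146),.088)))
print('keeper top -x front corner',tri(t,ct(213,158),s,cs(215,317))) 
print('lip top -x outer',tri(t,ct(714,196),s,cs(656,70)))
E
python3 sd.py
python3 - <<'E'
from h import *
t=load('top0');s=load('side0')
crop(s,100,255,80,60,'pics/k1.png',10)
crop(s,215,205,60,45,'pics/k2.png',13,grid=5)
E
```

```text
lip outer +x [0.6403 0.0329 0.088 ]
lip outer -x [0.5846 0.0347 0.088 ]
keeper fr +x [0.6628 0.3068 0.11  ]
keeper fr -x [0.6075 0.3073 0.11  ]
bed edge +x near keeper [0.6528 0.3038 0.075 ]
bed edge -x near keeper [0.6152 0.3037 0.075 ]
bed edge +x far [0.633  0.0583 0.075 ]
bed edge -x far [0.5966 0.0587 0.075 ]
yaw -4.476003343432251 [ 0.02129514  0.27049716 -0.013     ]
keeper top -x front corner (array([0.619539  , 0.32280908, 0.07876526]), np.float64(0.02142202501050825))
lip top -x outer (array([0.58740524, 0.03489811, 0.07315689]), np.float64(0.0027891133048878005))
```

View pics/k1.png

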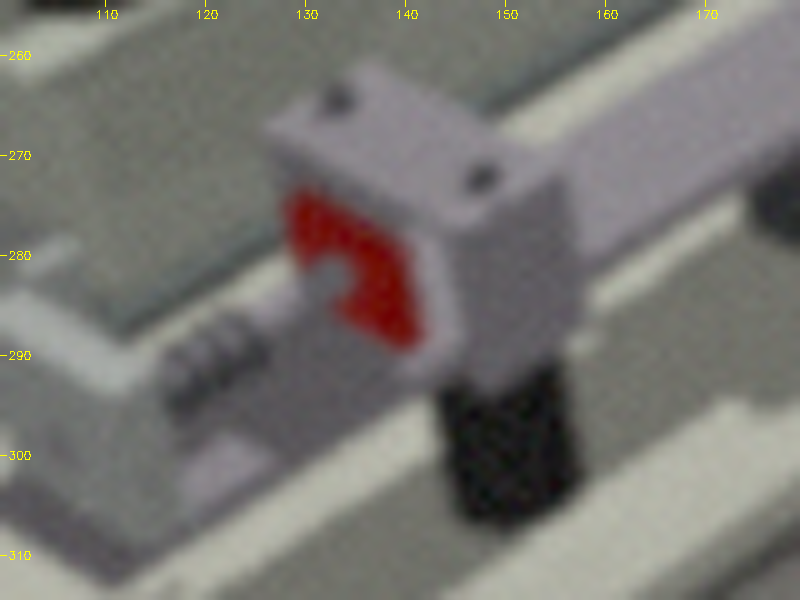

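View pics/k2.png

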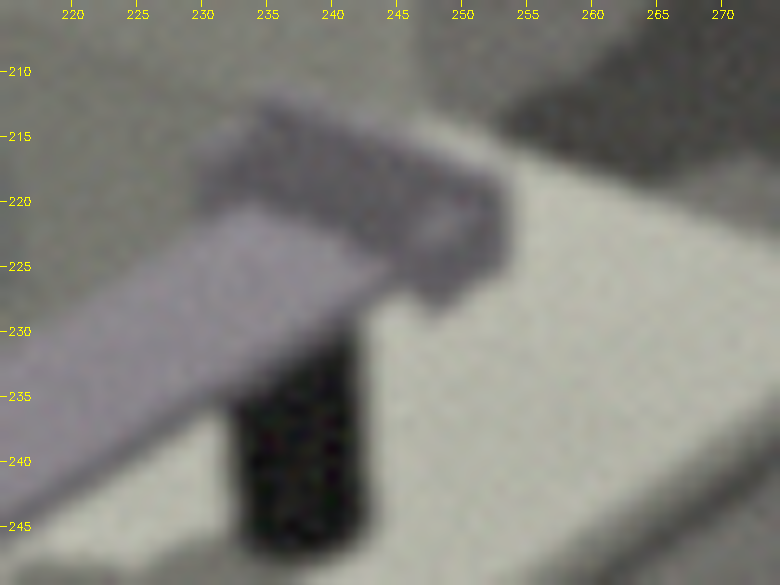

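```bash
cat > sd2.py <<'E'
from h import *
from scipy.optimize import least_squares
t=load('top0');s=load('side0')
ct=lambda a,b:(a/5+109.5,b/5+154.5)
# local coords rel seat; last: uses keeper top kh; width kw
obs=[('t',(.028,-.154,.013),ct(714,97)),('t',(-.028,-.154,.013),ct(712,196)),
('t',('k',.120,'h'),ct(214,58)),('t',('-k',.120,'h'),ct(213,158)),
('t',(.018,.105,0),ct(235,86)),('t',(-.018,.105,0),ct(235,152)),('t',(.018,-.13,0),ct(670,114)),('t',(-.018,-.13,0),ct(670,178)),
('s',('-k',.145,'h'),(145,277)),('s',('k',.145,'h'),(126.5,267)),('s',('k',.12,'h'),(135.5,260.7)),('s',('-k',.12,'h'),(155.7,270.7)),
('s',(-.028,-.154,.013),(253.2,217.5)),('s',(.028,-.154,.013),(235.5,211.5))]
def P(L,p): 
    l=[p[5] if a=='k' else -p[5] if a=='-k' else p[4] if a=='h' else a for a in L]
    return xf(p[:4],np.array([l],float))
def res(p):
    out=[]
    for i,(c,L,uv) in enumerate(obs):
        e=(proj(t if c=='t' else s,P(L,p))[0]-uv)
        if 4<=i<8: e[0]=0
        out+=list(e)
    return np.array(out)
r=least_squares(res,[.62,.19,.075,-.07,.035,.028],loss='soft_l1',x_scale=[.01,.01,.01,.01,.01,.01])
print(r.x.round(4),np.degrees(r.x[3]));print(r.fun.reshape(-1,2).round(1).tolist())
np.save('seat.npy',r.x)
E
python3 sd2.py
```

```text
[ 0.626   0.1888  0.0727 -0.0828  0.0334  0.0273] -4.7437402385911405
[[-0.0, -0.2], [-1.0, -0.2], [0.6, 0.1], [-0.9, -0.3], [0.0, 0.1], [0.0, -0.5], [0.0, 0.0], [0.0, -0.2], [0.0, 0.3], [-0.7, 0.0], [1.4, -0.1], [0.4, -0.3], [0.6, 0.5], [-0.3, -0.3]]
```

```bash
cat > plan.py <<'E'
from h import *
from scipy.spatial.transform import Rotation as Ro
R0=np.array([[0,-1,0],[-1,0,0],[0,0,-1.]])
def tool(C,yaw,pitch,off):
    """C trough centre, yaw,pitch deg (lug up +), off: TCP in trough frame"""
    R=Ro.from_euler('ZY',[yaw,pitch],degrees=True).as_matrix()
    return np.array(C)+R@np.array(off),R@R0
def rows(targets,cur=None):
    from bench import readout
    o=readout.get_obs()
    p=np.array(o['tcp_pos']);R=Ro.from_rotvec(o['orientation']).as_matrix()
    if cur is not None:p,R=cur
    for q,Q in targets:
        d=R.T@(q-p)*1000;w=np.degrees(Ro.from_matrix(R.T@Q).as_rotvec())
        print(' '.join('%.1f'%v for v in d),' '.join('%.2f'%v for v in w),'  |',np.array(q).round(4))
def lerp(a,b,n):
    return [np.array(a)+(np.array(b)-np.array(a))*i/n for i in range(1,n+1)]
E
python3 - <<'E'
from plan import *
C=[.5405,-.352,.032]
print('hi');rows([tool(C,10,0,(0,0,.118)),tool(C,10,0,(0,0,.068)),tool(C,10,0,(0,0,-.021))])
# dark block top under bed
t=load('top0');s=load('side0')
print(tri(t,(183,191),s,(191.5,284)),tri(t,(215,192.5),s,(221,259)))
E
```

```text
hi
-138.0 -358.2 59.6 0.02 0.09 13.19   | [ 0.5405 -0.352   0.15  ]
-137.9 -358.2 109.6 0.02 0.09 13.19   | [ 0.5405 -0.352   0.1   ]
-137.7 -358.2 198.6 0.02 0.09 13.19   | [ 0.5405 -0.352   0.011 ]
(array([0.60179939, 0.23735342, 0.02872574]), np.float64(0.0009859876514262654)) (array([0.59706361, 0.14471877, 0.0347992 ]), np.float64(0.003487034793253489))
```

```bash
python3 -m handwheel '-15 -40 5 0 0 1.5 60; -30 -80 11 0 0 3 60; -46 -120 18 0 0 4.5 60; -61 -160 25 0 0 6 60; -76 -200 32 0 0 7.5 60; -92 -240 39 0 0 9 60; -107 -280 46 0 0 10.5 60; -123 -320 53 0 0 12 60; -138 -358 60 0 0 13.2 60; -138 -358 60 0 0 13.2 60' 
python3 - <<'E'
from h import *
t=snap('top','1');s=snap('side','1')
crop(t,300,130,160,150,'pics/t1.png',4)
crop(s,250,60,200,150,'pics/s1.png',4)
E
```

```text
clock: 1.35
tcp_pos: [0.5433, -0.3477, 0.1491]
orientation: [-2.412, 2.01, 0.003]
contact_force: [0.3, -0.2, 0.6]
grip_width: 0.0597
```

View pics/t1.png

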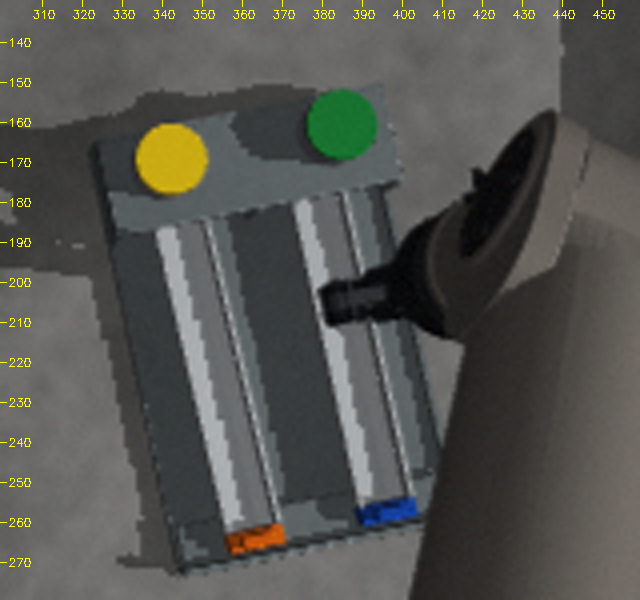

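View pics/s1.png

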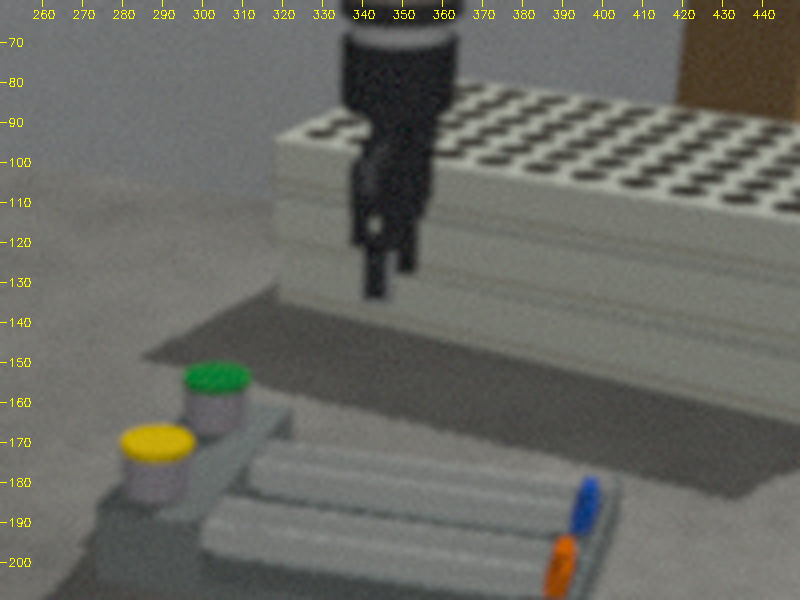

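The hand is over the blue trough. The left finger shows at (322,206) in the top view, and the fingertips at (343,134) and (350,127) in the side view. I'll replan from the settled pose.

```bash
python3 - <<'E'
from plan import *
C=[.5405,-.352,.032]
from bench import readout
o=readout.get_obs();print(o['tcp_pos'],np.abs(o['qvel']).max())
rows([tool(C,10,0,(0,0,.118)),tool(C,10,0,(0,0,.048)),tool(C,10,0,(0,0,-.021))])
# finger prediction: inner/outer tips at opening 60
f=load('top1');g=load('side1')
p=np.array(o['tcp_pos']);R=Ro.from_rotvec(o['orientation']).as_matrix()
for n,x in(('+',.03),('-',-.03),('c',0)):
    for z in (0,-.008): q=p+R@[x,0,z];print(n,z,proj(f,q),proj(g,q))
E
```

```text
[ 0.54028359 -0.35242273  0.14981067] 0.02622262756949073
-0.4 -0.3 -0.2 0.06 0.02 0.05   | [ 0.5405 -0.352   0.15  ]
-0.4 -0.4 69.8 0.06 0.02 0.05   | [ 0.5405 -0.352   0.08  ]
-0.3 -0.4 138.8 0.06 0.02 0.05   | [ 0.5405 -0.352   0.011 ]
+ 0 [[408.45134887 203.38513462]] [[350.57405798 136.48613765]]
+ -0.008 [[409.36913846 203.11637582]] [[350.69553039 133.76314048]]
- 0 [[386.31878803 207.67371957]] [[344.85055777 143.82844713]]
- -0.008 [[387.091799   207.43294337]] [[344.95951457 141.0227266 ]]
c 0 [[397.38935273 205.52859694]] [[347.76616677 140.08820029]]
c -0.008 [[398.23480938 205.27381853]] [[347.8816582  137.32441858]]
```

```bash
python3 - <<'E'
from plan import *
from bench import readout
s=snap('side','2')
o=readout.get_obs();p=np.array(o['tcp_pos']);R=Ro.from_rotvec(o['orientation']).as_matrix()
q=[proj(s,p+R@[x,0,z])[0] for x in(.03,-.03) for z in(0,-.0187)]
crop(s,320,85,60,65,'pics/s2.png',9,pts=q)
E
```

```text
(no output)
```

View pics/s2.png

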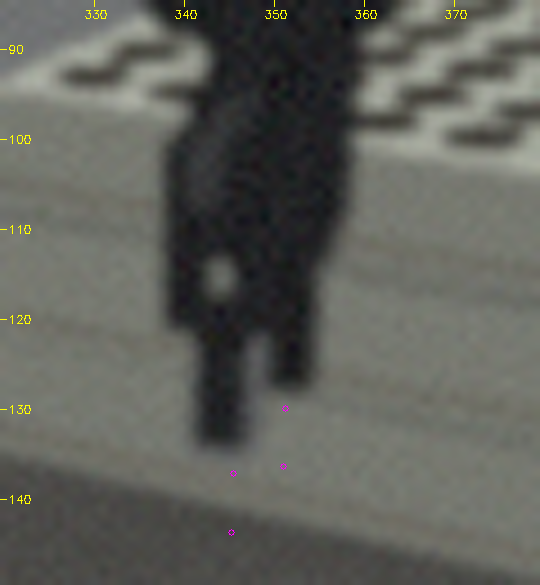

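The visible fingertips sit about 10 px, or 25 mm, above the nominal TCP projection, though the open pads account for some of that. I'll descend in stages and compare against the trough.

```bash
python3 -m handwheel '0 0 25 0 0 0 60; 0 0 50 0 0 0 60; 0 0 75 0 0 0 60; 0 0 95 0 0 0 60; 0 0 110 0 0 0 60; 0 0 110 0 0 0 60' 
python3 - <<'E'
from plan import *
from bench import readout
s=snap('side','3');t=snap('top','3')
o=readout.get_obs();p=np.array(o['tcp_pos']);R=Ro.from_rotvec(o['orientation']).as_matrix();print(p,o['contact_force'])
q=[proj(s,p+R@[x,0,z])[0] for x in(.03,-.03) for z in(0,-.0187)]
crop(s,310,125,100,75,'pics/s3.png',8,pts=q)
crop(t,360,165,60,60,'pics/t3.png',10)
E
```

```text
clock: 2.25
tcp_pos: [0.5397, -0.3526, 0.0393]
orientation: [2.406, -2.02, -0.003]
contact_force: [-0.1, -0.3, 0.4]
grip_width: 0.0599
[ 0.54097078 -0.35302674  0.04087643] [-0.11964456 -0.37055052 -0.17913506]
```

View pics/s3.png

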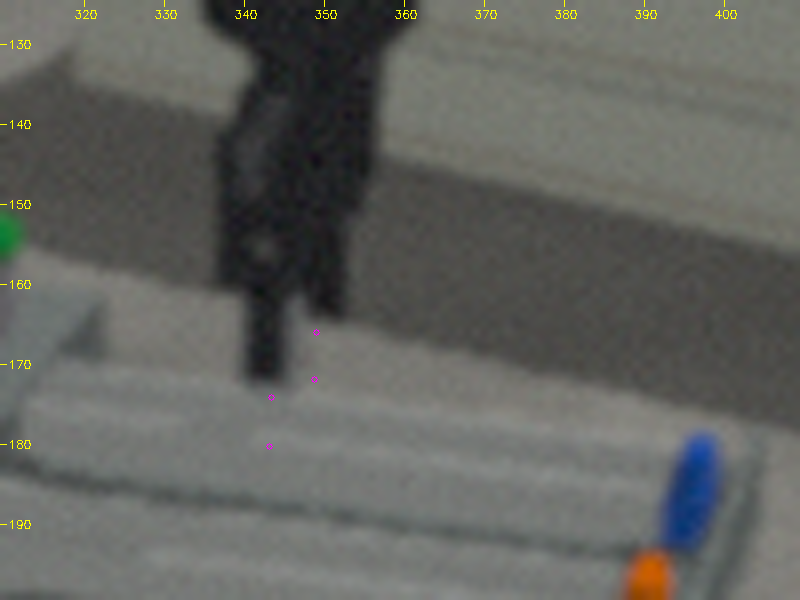

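View pics/t3.png

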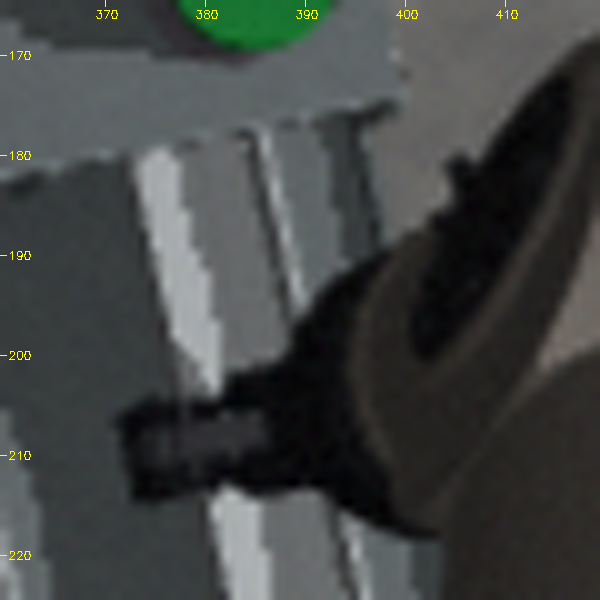

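In the side view the left fingertip is at (342,172), with the trough's near wall below it at about v=178. The tips are higher than nominal and nothing is touching. I'll go on down.

```bash
python3 -m handwheel '0 0 10 0 0 0 60; 0 0 20 0 0 0 60; 0 0 27 0 0 0 60; 0 0 27 0 0 0 60' 
python3 - <<'E'
from plan import *
from bench import readout
s=snap('side','4')
o=readout.get_obs();p=np.array(o['tcp_pos']);R=Ro.from_rotvec(o['orientation']).as_matrix();print(p,o['contact_force'])
q=[proj(s,p+R@[x,0,z])[0] for x in(.03,-.03) for z in(0,-.0187)]
crop(s,310,135,100,75,'pics/s4.png',8,pts=q)
E
```

```text
clock: 2.85
tcp_pos: [0.54, -0.3523, 0.0124]
orientation: [2.406, -2.019, -0.002]
contact_force: [0.2, -0.6, -0.2]
grip_width: 0.0598
[ 0.54036527 -0.3524952   0.01291112] [0.65400174 0.29150626 0.58275482]
```

View pics/s4.png

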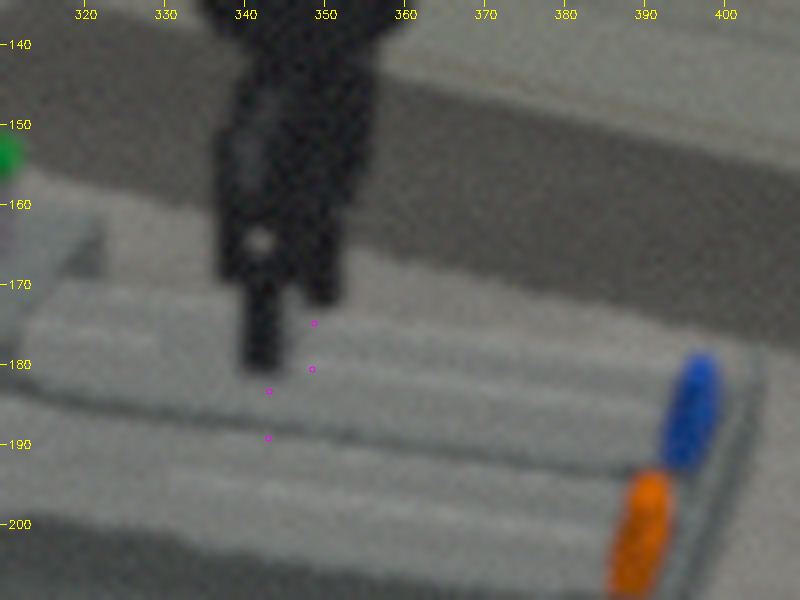

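```bash
python3 - <<'E'
from plan import *
s=load('side4')
C=[.5405,-.352,.032,np.radians(10)]
for n,l in(('near top',(0,.02,.01)),('near bot',(0,.02,-.01)),('far top',(0,-.02,.01)),('near finger lateral z=.042',(0,.03,.01)),('z=.022',(0,.03,-.01))): print(n,proj(s,xf(C,np.array([l]))))
im=np.array(s['pixels']).astype(int).sum(2)
print(im[165:195,348:362].mean(1).astype(int).tolist(), im[165:195,328:336].mean(1).astype(int).tolist())
E
```

```text
near top [[344.21990647 178.65922107]]
near bot [[343.95981735 185.04412369]]
far top [[347.94203631 173.08589311]]
near finger lateral z=.042 [[343.26079215 180.09535009]]
z=.022 [[343.00597808 186.50892145]]
[192, 211, 239, 259, 267, 265, 271, 280, 313, 356, 381, 377, 364, 357, 364, 386, 386, 374, 360, 357, 358, 360, 353, 331, 307, 314, 354, 371, 365, 357] [356, 356, 346, 349, 338, 343, 359, 379, 371, 355, 355, 355, 358, 352, 355, 355, 353, 356, 353, 346, 322, 277, 272, 317, 348, 358, 358, 350, 360, 375]
```

The left fingertip (342,181) is only about 2 mm below the near wall's top edge (v≈179), so I'll go 9 mm lower before closing.

```bash
python3 -m handwheel '0 0 5 0 0 0 56; 0 0 9 0 0 0 52; 0 0 9 0 0 0 52; 0 0 9 0 0 0 52' 30
python3 - <<'E'
from plan import *
from bench import readout
s=snap('side','5')
o=readout.get_obs();p=np.array(o['tcp_pos']);R=Ro.from_rotvec(o['orientation']).as_matrix();print(p,o['contact_force'])
q=[proj(s,p+R@[x,0,z])[0] for x in(.026,-.026) for z in(0,-.0187)]
crop(s,310,135,100,75,'pics/s5.png',8,pts=q)
E
```

```text
clock: 3.4
tcp_pos: [0.5406, -0.3527, 0.0044]
orientation: [-2.406, 2.02, -0.0]
contact_force: [0.3, 0.2, 0.1]
grip_width: 0.0523
[ 0.54069083 -0.35269568  0.00444102] [0.16641347 0.22796104 0.075049  ]
```

View pics/s5.png

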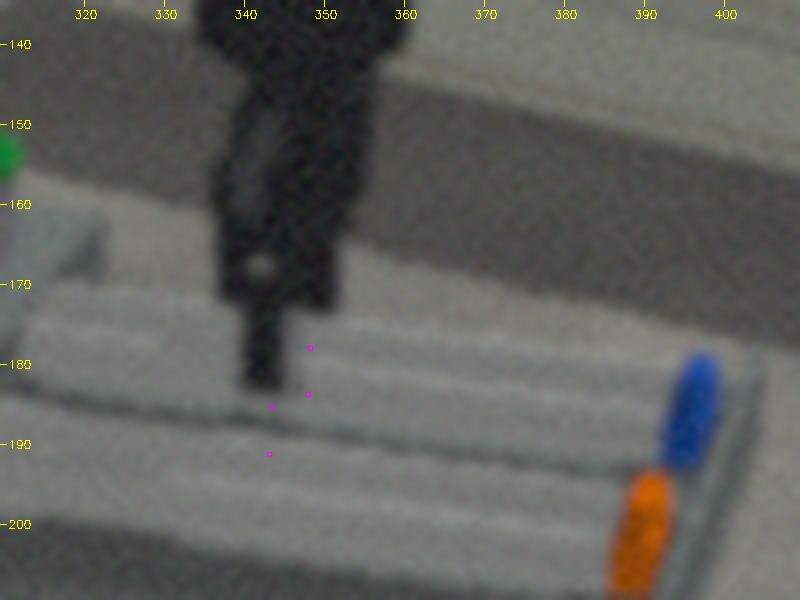

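```bash
python3 -m handwheel '0 0 0 0 0 0 42; 0 0 0 0 0 0 36; 0 0 0 0 0 0 36; 0 0 0 0 0 0 36; 0 0 0 0 0 0 36' 30
python3 - <<'E'
from plan import *
from bench import readout
s=snap('side','6');t=snap('top','6')
o=readout.get_obs();p=np.array(o['tcp_pos']);R=Ro.from_rotvec(o['orientation']).as_matrix();print(p,o['contact_force'],o['grip_width'])
q=[proj(s,p+R@[x,0,z])[0] for x in(.02,-.02) for z in(0,-.0187)]
crop(s,310,135,100,75,'pics/s6.png',8,pts=q)
crop(t,340,145,80,70,'pics/t6.png',8)
E
```

```text
clock: 4.08
tcp_pos: [0.5408, -0.3524, 0.0047]
orientation: [-2.406, 2.019, -0.0]
contact_force: [-1.6, 2.4, 5.9]
grip_width: 0.0394
[ 0.54081261 -0.35240314  0.00464466] [-1.44790622  1.75437251  5.57581519] 0.0392957525844018
```

View pics/s6.png

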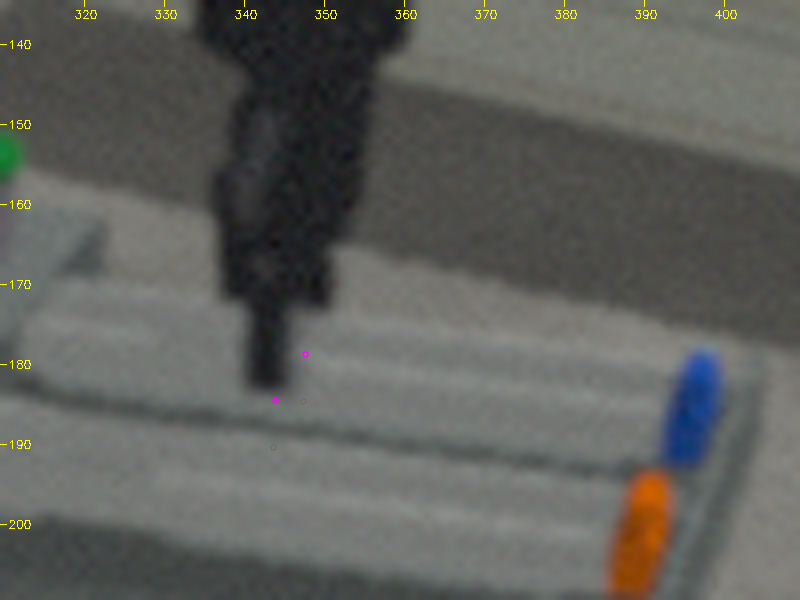

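View pics/t6.png

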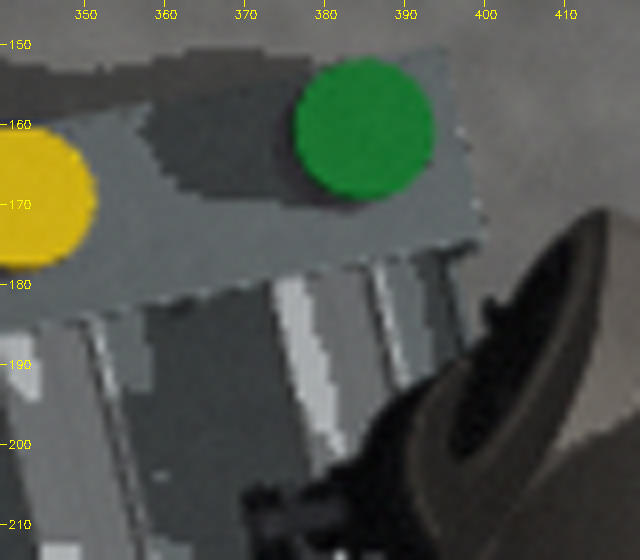

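The grip is holding: width 39.3 mm, and the tips at (342,183) reach about 13 mm down the walls. Next is planning the lug-up lift and the draw-out.

```bash
python3 - <<'E'
from plan import *
from bench import readout
p=np.array(readout.get_obs()['tcp_pos'])
off=(0,0,-.0274)
C0=p-np.array(off)
print(C0)
T=[]
for i in range(1,7):
    th=4*i/6;n=.002*i/6
    T.append(tool(C0+[0,0,n+.15*np.sin(np.radians(th))],10,th,off))
u=np.array([np.cos(np.radians(10)),np.sin(np.radians(10)),0])
print('lift');rows(T)
print('draw (from end of lift)')
T2=[]
for i in range(1,9):
    d=.085*i/8
    T2.append(tool(C0-u*d+[0,0,.002+.004*i/8+.15*np.sin(np.radians(4))],10,4,off))
rows(T2,cur=T[-1])
E
```

```text
[ 0.54081261 -0.35240314  0.03204466]
lift
-0.0 0.3 -2.1 -0.69 0.01 0.00   | [ 0.5405 -0.3525  0.0067]
-0.0 0.6 -4.2 -1.35 0.01 0.00   | [ 0.5402 -0.3525  0.0088]
-0.0 1.0 -6.3 -2.02 0.01 0.00   | [ 0.5399 -0.3526  0.0109]
-0.0 1.3 -8.3 -2.69 0.01 0.00   | [ 0.5396 -0.3526  0.013 ]
-0.0 1.6 -10.4 -3.35 0.01 0.00   | [ 0.5392 -0.3527  0.0151]
-0.0 1.9 -12.5 -4.02 0.01 0.00   | [ 0.5389 -0.3527  0.0172]
draw (from end of lift)
-0.0 10.6 0.2 0.00 0.00 0.00   | [ 0.5285 -0.3546  0.0177]
-0.0 21.3 0.5 0.00 0.00 0.00   | [ 0.518  -0.3564  0.0182]
0.0 31.9 0.7 0.00 0.00 0.00   | [ 0.5075 -0.3583  0.0187]
0.0 42.5 1.0 0.00 0.00 0.00   | [ 0.4971 -0.3601  0.0192]
-0.0 53.2 1.2 0.00 0.00 0.00   | [ 0.4866 -0.362   0.0197]
-0.0 63.8 1.5 0.00 0.00 0.00   | [ 0.4761 -0.3638  0.0202]
-0.0 74.4 1.7 0.00 0.00 0.00   | [ 0.4657 -0.3657  0.0207]
-0.0 85.1 1.9 0.00 0.00 0.00   | [ 0.4552 -0.3675  0.0212]
```

```bash
python3 -m handwheel '0 0 0 0 0 0 36; 0 0 0 0 0 0 36; 0 0.3 -2.1 -0.7 0 0 36; 0 0.6 -4.2 -1.35 0 0 36; 0 1 -6.3 -2 0 0 36; 0 1.3 -8.3 -2.7 0 0 36; 0 1.6 -10.4 -3.35 0 0 36; 0 1.9 -12.5 -4 0 0 36; 0 1.9 -12.5 -4 0 0 36; 0 1.9 -12.5 -4 0 0 36' 60
python3 - <<'E'
from plan import *
from bench import readout
s=snap('side','7');t=snap('top','7')
o=readout.get_obs();print(o['tcp_pos'],o['orientation'],o['contact_force'],o['moment'],o['grip_width'])
crop(s,270,130,140,90,'pics/s7.png',5)
crop(t,320,145,100,130,'pics/t7.png',4)
E
```

```text
clock: 5.42
tcp_pos: [0.5386, -0.353, 0.0168]
orientation: [2.365, -1.985, -0.069]
contact_force: [0.1, 0.4, -1.9]
grip_width: 0.0383
[ 0.53848297 -0.35300129  0.01673061] [ 2.36472369 -1.98479234 -0.06958622] [-0.23420631  0.61093236 -1.18850643] [-0.0099667  -0.11748463 -0.01858444] 0.038368668618349304
```

View pics/s7.png

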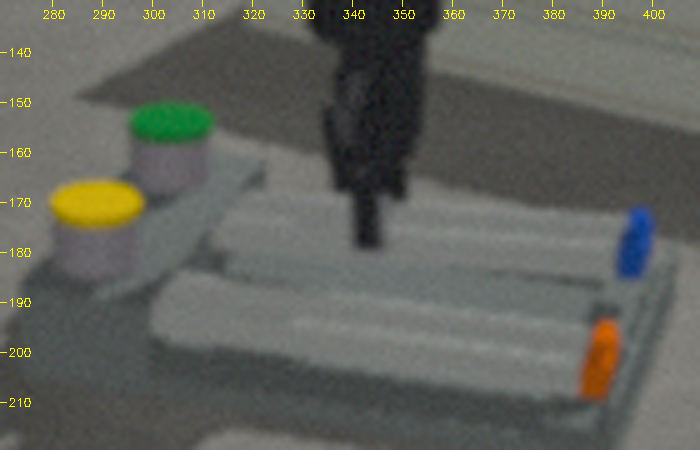

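View pics/t7.png

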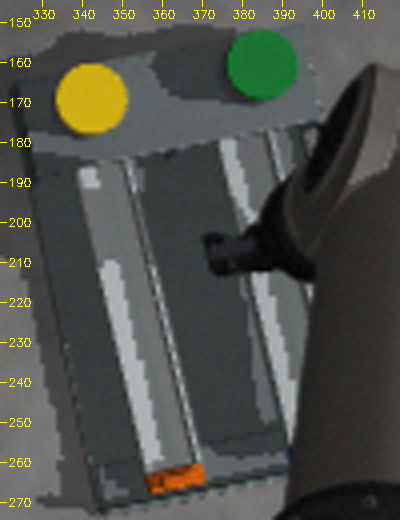

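The lug end rose from v=179–193 to v=171–186, about 22 mm, so it clears the lip. The nose is still under the cover. Drawing out now.

```bash
python3 -m handwheel '0 10 0.2 0 0 0 36; 0 20 0.4 0 0 0 36; 0 30 0.6 0 0 0 36; 0 40 0.8 0 0 0 36' ; python3 -m handwheel '0 12 0 0 0 0 36; 0 24 0 0 0 0 36; 0 36 0 0 0 0 36; 0 46 0 0 0 0 36; 0 46 0 0 0 0 36'
python3 - <<'E'
from plan import *
from bench import readout
s=snap('side','8')
o=readout.get_obs();print(o['tcp_pos'],o['orientation'],o['contact_force'],o['moment'],o['grip_width'])
crop(s,270,120,170,100,'pics/s8.png',4)
E
```

```text
clock: 6.02
tcp_pos: [0.4984, -0.3602, 0.0189]
orientation: [2.364, -1.985, -0.069]
contact_force: [0.4, 0.1, -1.5]
grip_width: 0.0388
clock: 6.65
tcp_pos: [0.4531, -0.3683, 0.0221]
orientation: [2.363, -1.986, -0.07]
contact_force: [-0.5, 0.5, -1.8]
grip_width: 0.0388
[ 0.45403975 -0.36799971  0.02212921] [ 2.36455008 -1.98527287 -0.06887842] [-0.36839787 -0.36786526 -1.32721264] [ 0.00336721 -0.11812687  0.04331355] 0.03857120175173613
```

View pics/s8.png

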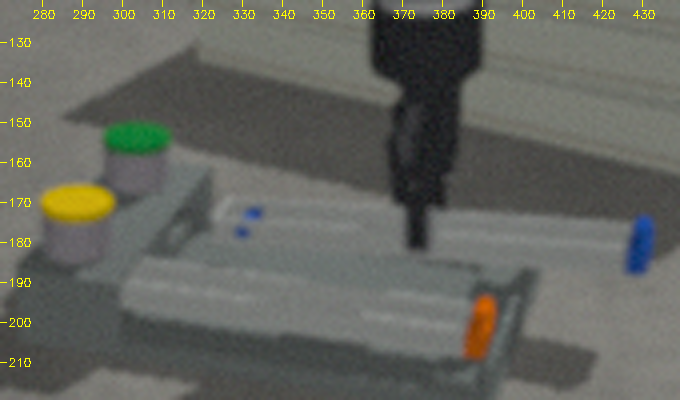

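The nose at (325,175) is clear of the cover, and the orange trough hasn't moved. I'll lift straight up and level the trough.

```bash
python3 - <<'E'
from plan import *
from bench import readout
o=readout.get_obs()
p=np.array(o['tcp_pos']);print(p)
q=p+[0,0,.22];off=(0,0,-.0274)
e=tool([0,0,0],10,0,off)
rows([(p+[0,0,.04],Ro.from_rotvec(o['orientation']).as_matrix()),(q,e[1])])
E
```

```text
[ 0.45403975 -0.36799971  0.02212921]
0.0 2.8 -39.9 0.00 0.00 0.00   | [ 0.454  -0.368   0.0621]
0.0 15.3 -219.5 3.99 -0.01 -0.03   | [ 0.454  -0.368   0.2421]
```

```bash
python3 -m handwheel '0 1 -12 0 0 0 36; 0 2.8 -40 0 0 0 36; 0 5 -75 1 0 0 36; 0 8 -112 2 0 0 36; 0 10.5 -150 3 0 0 36; 0 13 -188 3.5 0 0 36; 0 15.3 -219.5 4 0 0 36; 0 15.3 -219.5 4 0 0 36; 0 15.3 -219.5 4 0 0 36' 
python3 - <<'E'
from plan import *
from bench import readout
s=snap('side','9');t=snap('top','9')
o=readout.get_obs();print(o['tcp_pos'],o['orientation'],o['contact_force'],o['moment'],o['grip_width'])
S=np.array([.626,.189,.075]);yw=85.3
v=np.array([np.cos(np.radians(yw)),np.sin(np.radians(yw)),0])
off=(0,0,-.0274)
p=np.array(o['tcp_pos']);q=S-v*.05+[0,0,.17];q[2]=p[2]
T=[(p+(q-p)*i/10,tool([0,0,0],10+75.3*i/10,0,off)[1]) for i in range(1,11)]
rows(T)
for n,f in (('s',s),('t',t)): cv2.imwrite(f'pics/{n}9.png',cv2.resize(f['pixels'][:,:,::-1],(800,600)))
E
```

```text
clock: 7.82
tcp_pos: [0.454, -0.3673, 0.2415]
orientation: [2.407, -2.019, -0.002]
contact_force: [1.1, 0.0, -1.2]
grip_width: 0.0387
[ 0.45362362 -0.3671308   0.24060751] [ 2.4066874  -2.01884184 -0.0040714 ] [-1.05679802  0.06953435 -2.24398914] [-0.00515394 -0.05327597 -0.02518987] 0.038394716709341886
-46.9 -25.4 0.0 0.10 0.11 -7.51   | [ 0.4705 -0.3165  0.2406]
-93.9 -50.8 0.1 0.09 0.12 -15.04   | [ 0.4873 -0.2659  0.2406]
-140.8 -76.1 0.1 0.09 0.12 -22.57   | [ 0.5041 -0.2152  0.2406]
-187.7 -101.5 0.1 0.08 0.13 -30.10   | [ 0.5209 -0.1646  0.2406]
-234.7 -126.9 0.2 0.07 0.14 -37.63   | [ 0.5378 -0.114   0.2406]
-281.6 -152.3 0.2 0.06 0.14 -45.16   | [ 0.5546 -0.0634  0.2406]
-328.5 -177.6 0.3 0.05 0.15 -52.69   | [ 0.5714 -0.0127  0.2406]
-375.4 -203.0 0.3 0.04 0.15 -60.22   | [0.5882 0.0379 0.2406]
-422.4 -228.4 0.3 0.03 0.15 -67.75   | [0.6051 0.0885 0.2406]
-469.3 -253.8 0.4 0.02 0.16 -75.28   | [0.6219 0.1392 0.2406]
```

View pics/s9.png

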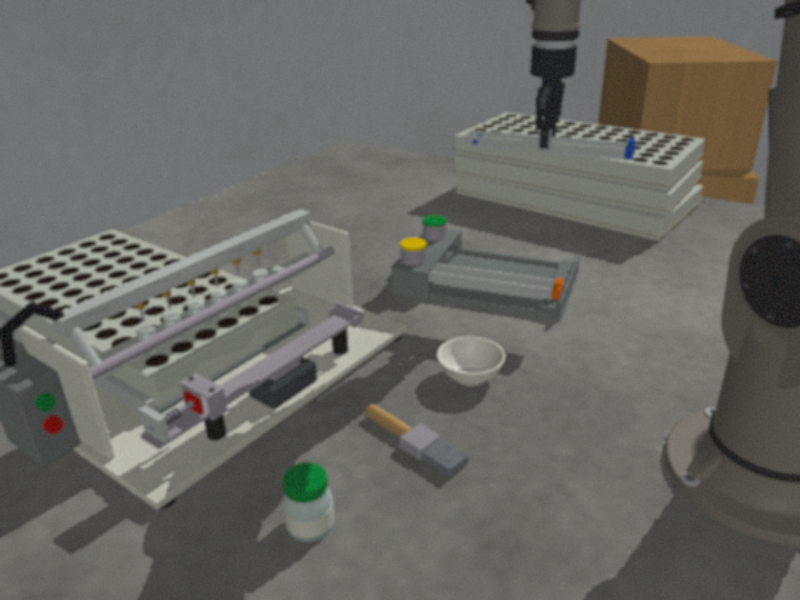

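View pics/t9.png

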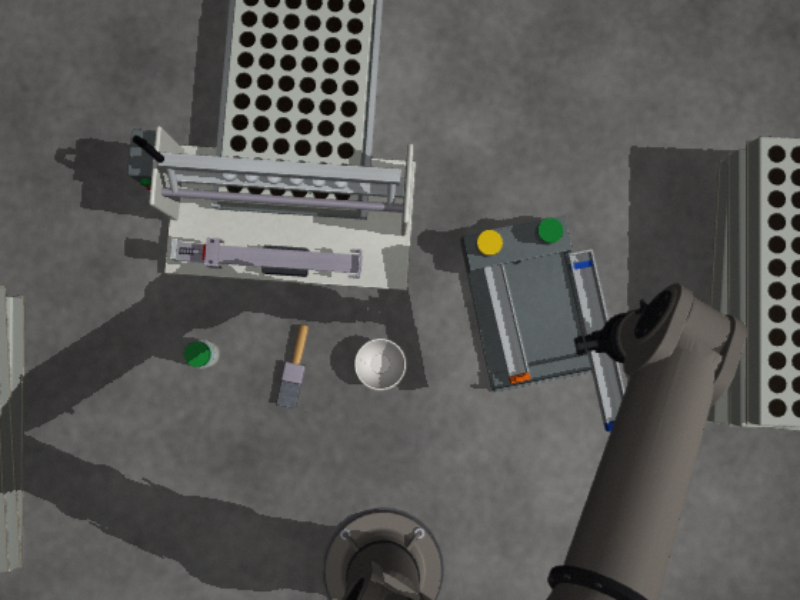

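```bash
python3 -m handwheel '-12 -6 0 0 0 -2 36; -35 -19 0 0 0 -5.6 36; -59 -32 0 0 0 -9.4 36; -82 -44 0 0 0 -13.2 36; -106 -57 0 0 0 -17 36; -129 -70 0 0 0 -20.7 36; -153 -83 0 0 0 -24.5 36; -176 -95 0 0 0 -28.2 36; -200 -108 0 0 0 -32 36; -223 -121 0 0 0 -35.8 36; -235 -127 0 0 0 -37.6 36; -235 -127 0 0 0 -37.6 36'
python3 - <<'E'
from plan import *
from bench import readout
o=readout.get_obs();print(o['tcp_pos'],o['orientation'],o['contact_force'],o['moment'],o['grip_width'])
S=np.array([.626,.189,.075]);yw=85.3
v=np.array([np.cos(np.radians(yw)),np.sin(np.radians(yw)),0])
off=(0,0,-.0274)
p=np.array(o['tcp_pos']);q=S-v*.05;q[2]=.24
rows([(q,tool([0,0,0],yw,0,off)[1])])
E
```

```text
clock: 9.43
tcp_pos: [0.5388, -0.1134, 0.242]
orientation: [-2.93, 1.133, 0.0]
contact_force: [0.1, 0.6, -1.5]
grip_width: 0.0383
[ 0.53880805 -0.1133736   0.24198917] [-2.92995192e+00  1.13331793e+00  1.64320713e-04] [ 0.10365147  0.56378282 -1.48273664] [-0.00081527 -0.04540203 -0.02195991] 0.03834309146043253
-108.5 -242.7 2.0 -0.01 0.01 -37.59   | [0.6219 0.1392 0.24  ]
```

```bash
python3 -m handwheel '-5 -12 0 0 0 -2 36; -16 -36 0 0 0 -5.6 36; -27 -61 0 0 0 -9.4 36; -38 -85 0 0 0 -13.2 36; -49 -109 0 0 0 -17 36; -60 -133 0 0 0 -20.7 36; -71 -158 1 0 0 -24.5 36; -82 -182 1 0 0 -28.2 36; -93 -206 1 0 0 -32 36; -103 -230 2 0 0 -35.8 36; -108.5 -242.7 2 0 0 -37.6 36; -108.5 -242.7 2 0 0 -37.6 36'
python3 - <<'E'
from plan import *
from bench import readout
s=snap('side','10');t=snap('top','10')
o=readout.get_obs();print(o['tcp_pos'],o['orientation'],o['contact_force'],o['moment'],o['grip_width'])
for n,f in (('s',s),('t',t)): cv2.imwrite(f'pics/{n}10.png',cv2.resize(f['pixels'][:,:,::-1],(800,600)))
crop(t,100,140,170,110,'pics/t10c.png',4)
E
```

```text
clock: 10.92
tcp_pos: [0.6221, 0.1392, 0.2398]
orientation: [-3.139, 0.129, 0.001]
contact_force: [-1.2, -1.1, -2.8]
grip_width: 0.0388
[0.62208642 0.13685511 0.23986607] [ 3.13768918e+00 -1.34018219e-01 -4.93804446e-04] [ 0.11843285 -0.43887836 -1.40578962] [-0.06684417  0.00246174 -0.01399258] 0.0385885666359239
```

View pics/s10.png

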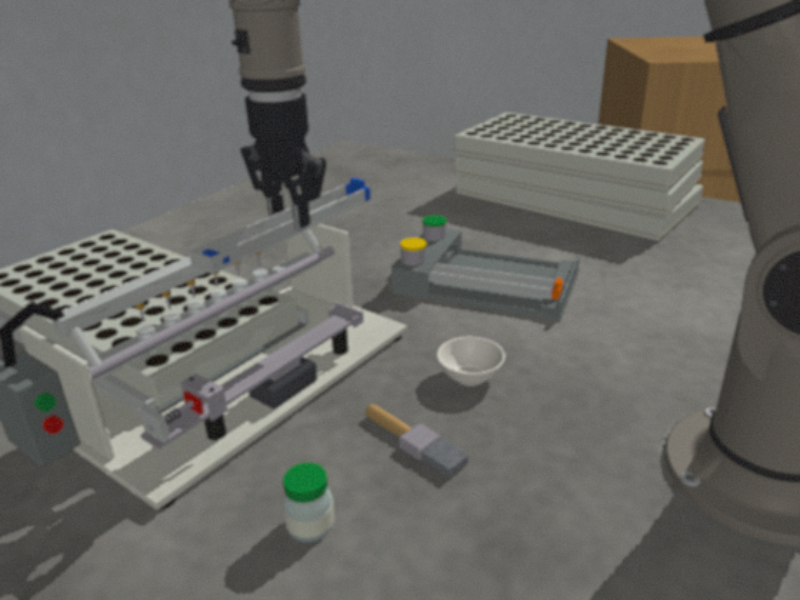

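View pics/t10c.png

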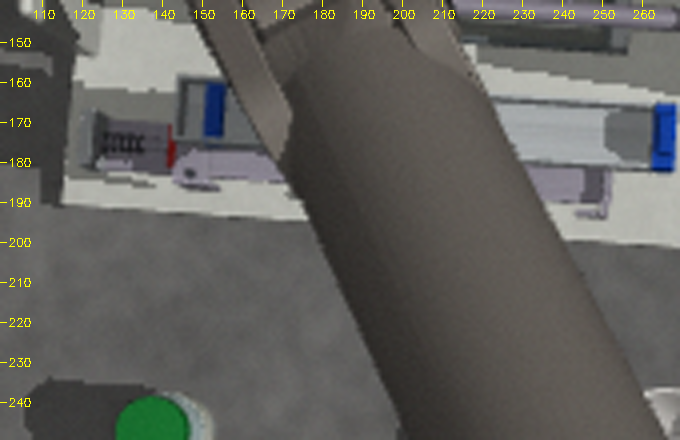

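```bash
cat > fit.py <<'E'
from plan import *
from scipy.optimize import minimize
from bench import readout
def fitblk(tag,g,yaw,pitch,wt=1,ws=1):
    t=load('top'+tag);s=load('side'+tag)
    R=Ro.from_euler('ZY',[yaw,pitch],degrees=True).as_matrix()
    def data(f):
        q=np.vstack([proj(f,np.array(g)+P@R.T) for P in BLK]);a=q.min(0)-6;b=q.max(0)+6
        x0,y0=np.floor(a).astype(int);w,h=np.ceil(b-a).astype(int)
        p=f['pixels'][y0:y0+h,x0:x0+w].astype(float);bb=p[:,:,2]-p[:,:,:2].max(2)
        return f,(x0,y0,w,h),np.clip(bb/50,0,1)
    D=[(data(t),wt),(data(s),ws)]
    def c(p):
        return sum(w*np.abs(mask(f,[p+P@R.T for P in BLK],win)-A).sum() for (f,win,A),w in D if w)
    best=min((minimize(c,np.array(g)+d,method='Nelder-Mead',options=dict(initial_simplex=np.array(g)+np.array(d)+np.vstack([np.zeros(3),np.eye(3)*.006]))) for d in ([0,0,0],[.006,0,0],[0,.006,0],[0,0,.006],[-.006,0,0],[0,-.006,0],[0,0,-.006])),key=lambda r:r.fun)
    return best.x,best.fun,[d[0][2].sum() for d in D]
E
python3 - <<'E'
from fit import *
o=readout.get_obs();p=np.array(o['tcp_pos']);R=Ro.from_rotvec(o['orientation']).as_matrix()
Rt=R@R0.T
print('trough yaw,pitch',Ro.from_matrix(Rt).as_euler('ZYX',degrees=True))
off=np.array((0,0,-.0274));C=p-Rt@off;print('pred C',C)
yaw=Ro.from_matrix(Rt).as_euler('ZYX',degrees=True)[0]
x,fun,a=fitblk('10',C,yaw,0);print(x,fun,a,'in trough frame',(Rt.T@(x-C)).round(4))
t=load('top10')
a=onz(t,(143.6,158.5),C[2]+.01);b=onz(t,(143.6,175),C[2]+.01);c=onz(t,(268.7,165),C[2]+.01);d=onz(t,(268.7,182),C[2]+.01)
n=(a+b)/2;l=(c+d)/2;print(n,l,np.linalg.norm(n-l),np.degrees(np.arctan2(*(n-l)[[1,0]])),(n+l)/2)
E
```

```text
trough yaw,pitch [8.51085014e+01 6.04519461e-02 1.54521907e-02]
pred C [0.62209625 0.13688328 0.26726605]
[0.62509696 0.13711037 0.26586768] 106.71437500000002 [np.float64(104.94), np.float64(162.18)] in trough frame [ 0.0005 -0.003  -0.0014]
[0.63259443 0.28541192 0.27726605] [ 0.61169382 -0.01255382  0.27726605] 0.2986978674195236 85.98759722820995 [0.62214412 0.13642905 0.27726605]
```

```bash
cat > goal.py <<'E'
from fit import *
S=np.array([.626,.189,.075]);YW=85.26
OFF=(0,0,-.0274)
def at(sx,sy,n,pitch,S=S,yw=YW):
    """trough centre offset sx (across, +x seeder), sy along; n=nose underside height above bed"""
    v=np.array([np.cos(np.radians(yw)),np.sin(np.radians(yw)),0]);x=np.array([v[1],-v[0],0])
    C=S+x*sx+v*sy+[0,0,n+.15*np.sin(np.radians(pitch))+.01*np.cos(np.radians(pitch))]
    return tool(C,yw,pitch,OFF)
E
python3 - <<'E'
from goal import *
rows([at(0,-.045,.10,2),at(0,-.045,.05,4),at(0,-.045,.02,4)])
E
```

```text
-0.4 -6.4 77.0 -1.94 0.02 -0.15   | [0.6222 0.1432 0.1628]
-0.4 -5.5 121.8 -3.94 0.02 -0.15   | [0.6221 0.1422 0.1181]
-0.4 -5.5 151.8 -3.94 0.02 -0.15   | [0.6221 0.1422 0.0881]
```

```bash
python3 -m handwheel '0 -1 15 -0.4 0 0 36; 0 -3 40 -1 0 0 36; 0 -5 65 -1.6 0 0 36; 0 -5.5 90 -2.5 0 0 36; 0 -5.5 112 -3.3 0 0 36; 0 -5.5 130 -4 0 0 36; 0 -5.5 145 -4 0 0 36; 0 -5.5 151 -4 0 0 36; 0 -5.5 151 -4 0 0 36; 0 -5.5 151 -4 0 0 36'
python3 - <<'E'
from goal import *
s=snap('side','11');t=snap('top','11')
o=readout.get_obs();print(o['tcp_pos'],o['contact_force'],o['grip_width'])
crop(t,110,150,160,60,'pics/t11.png',5)
crop(s,90,180,190,130,'pics/s11.png',4)
rows([at(0,-.045,.02,4)])
E
```

```text
clock: 12.28
tcp_pos: [0.6232, 0.1435, 0.0899]
orientation: [3.07, -0.129, -0.002]
contact_force: [-1.2, -0.2, -0.9]
grip_width: 0.0389
[0.62307231 0.14357257 0.08984602] [ 0.63986773 -0.59062378 -0.6187488 ] 0.03869645414358126
-0.8 1.3 1.8 -0.03 -0.07 -0.08   | [0.6221 0.1422 0.0881]
```

View pics/t11.png

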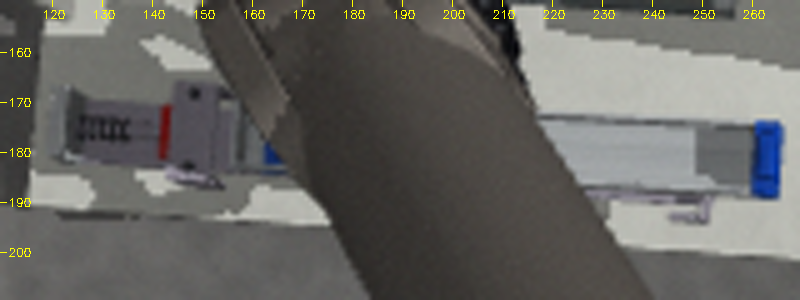

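View pics/s11.png

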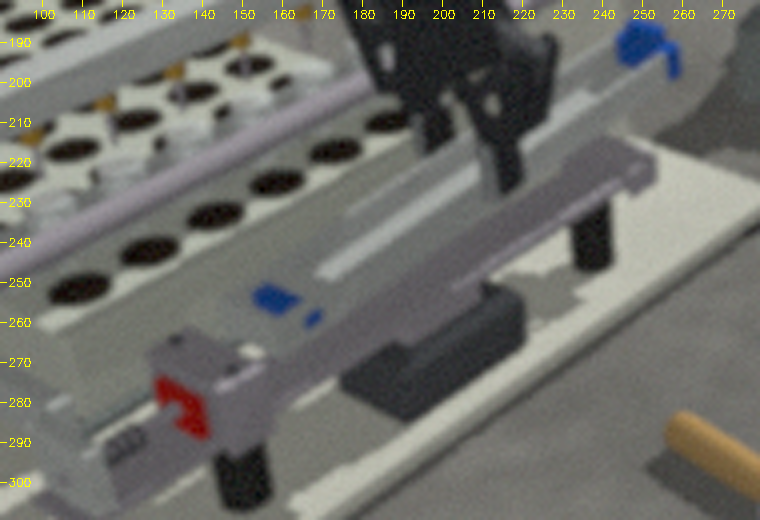

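```bash
cat > ov.py <<'E'
from goal import *
import sys
def overlay(tag,off=OFF,S=S,yw=YW):
    o=readout.get_obs();p=np.array(o['tcp_pos']);Rt=Ro.from_rotvec(o['orientation']).as_matrix()@R0.T
    C=p-Rt@np.array(off)
    print('yaw pitch roll',Ro.from_matrix(Rt).as_euler('ZYX',degrees=True).round(2))
    l=np.array([C-S]);v=np.array([np.cos(np.radians(yw)),np.sin(np.radians(yw)),0]);x=np.array([v[1],-v[0],0])
    print('centre in seat: across %.1f along %.1f up %.1f'%tuple(1000*((C-S)@k) for k in (x,v,np.array([0,0,1]))), 'nose under up %.1f lug under up %.1f'%tuple(1000*((C+Rt@np.array(q)-S)[2]) for q in((.15,0,-.01),(-.15,0,-.01))))
    P=[C+Rt@np.array(q) for q in ((.15,.02,.01),(.15,-.02,.01),(-.15,.02,.01),(-.15,-.02,.01),(-.136,.02,.01),(-.136,-.02,.01))]
    M=[S+x*a+v*b+[0,0,c] for a,b,c in((.028,-.154,.013),(-.028,-.154,.013),(.0275,.12,.0335),(-.0275,.12,.0335))]
    return np.array(P),np.array(M)
def draw(tag,win,name,out,**k):
    P,M=overlay(tag,**k);f=load(name+tag)
    crop(f,*win,out,pts=np.vstack([proj(f,P),proj(f,M)]))
E
python3 - <<'E'
from ov import *
draw('11',(110,150,160,60),'top','pics/t11o.png')
draw('11',(90,180,190,130),'side','pics/s11o.png')
E
```

```text
yaw pitch roll [ 8.518e+01  3.970e+00 -8.000e-02]
centre in seat: across 0.8 along -43.6 up 42.2 nose under up 21.8 lug under up 42.6
yaw pitch roll [ 8.518e+01  3.970e+00 -8.000e-02]
centre in seat: across 0.8 along -43.6 up 42.2 nose under up 21.8 lug under up 42.6
```

View pics/t11o.png

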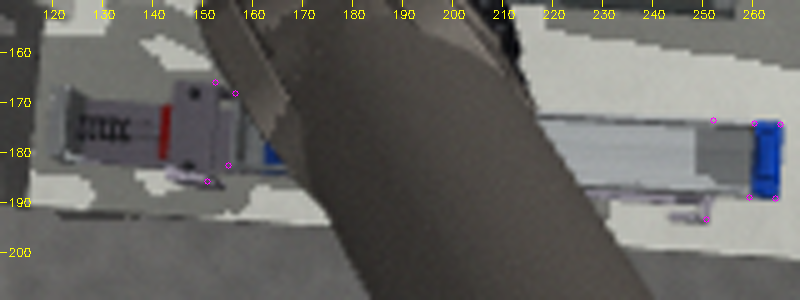

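View pics/s11o.png

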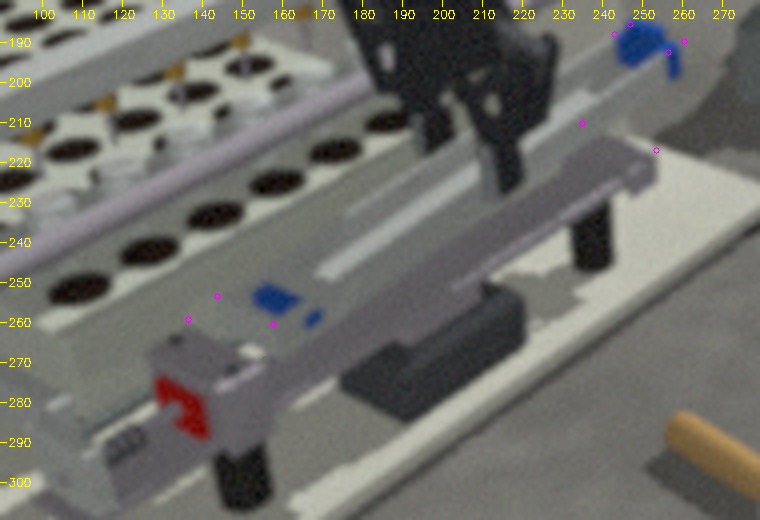

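```bash
python3 - <<'E'
from ov import *
o=readout.get_obs();p=np.array(o['tcp_pos']);Rt=Ro.from_rotvec(o['orientation']).as_matrix()@R0.T
C=p-Rt@np.array(OFF)
for w in((1,1),(0,1)):
    x,f,a=fitblk('11',C,85.2,3.97,*w);print(x,f,a,(Rt.T@(x-C)).round(4))
s=load('side11')
L=Rt
def pts(C):return np.array([C+Rt@np.array(q) for q in ((-.15,-.012,.02),(-.136,-.012,.02),(-.15,.012,.02),(-.136,.012,.02),(-.15,.02,.01),(-.136,.02,.01),(-.15,.02,-.01),(-.136,.02,-.01),(-.136,-.02,.01),(-.15,-.02,.01))])
crop(s,230,175,45,35,'pics/s11b.png',17,pts=proj(s,pts(C)),grid=5)
crop(s,130,240,60,45,'pics/s11n.png',13,pts=proj(s,np.array([C+Rt@np.array(q) for q in ((.15,.02,.01),(.15,-.02,.01),(.15,.02,-.01),(.15,-.02,-.01),(.1,.02,.01),(.1,.02,-.01))])),grid=5)
E
```

```text
[0.62544389 0.14505511 0.11603202] 76.19999999999999 [np.float64(92.69999999999999), np.float64(159.60000000000002)] [-0.0001 -0.0023 -0.0012]
[0.69067692 0.05872508 0.06311348] 42.7 [np.float64(92.69999999999999), np.float64(159.60000000000002)] [-0.0768 -0.0745 -0.0596]
```

View pics/s11b.png

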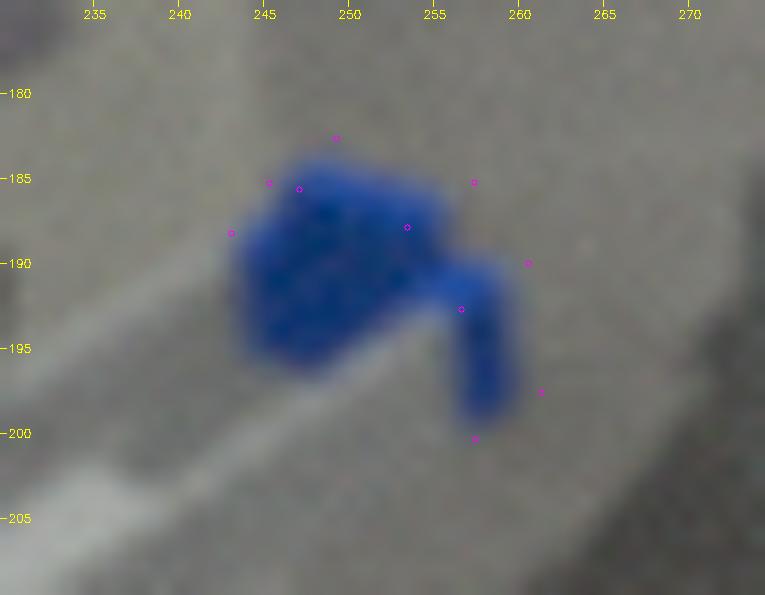

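View pics/s11n.png

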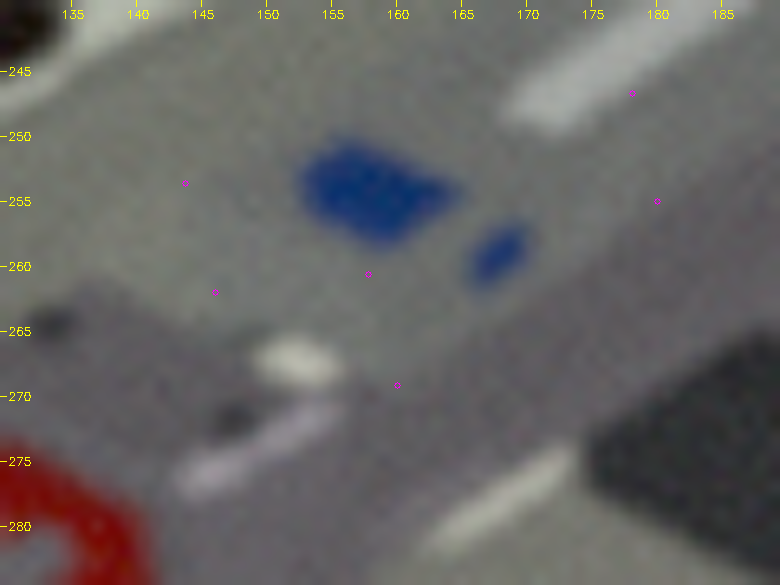

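```bash
python3 - <<'E'
from ov import *
t=load('top11')
P,M=overlay('11')
q=np.vstack([proj(t,P),proj(t,M)])
crop(t,138,160,45,35,'pics/t11n.png',17,pts=q,grid=5)
crop(t,210,165,60,35,'pics/t11l.png',13,pts=q,grid=5)
E
```

```text
yaw pitch roll [ 8.518e+01  3.970e+00 -8.000e-02]
centre in seat: across 0.8 along -43.6 up 42.2 nose under up 21.8 lug under up 42.6
```

View pics/t11n.png

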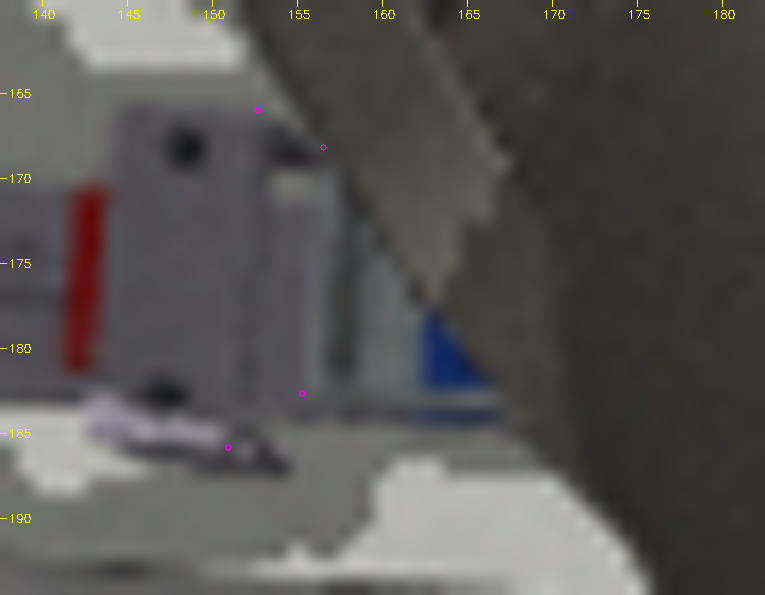

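View pics/t11l.png

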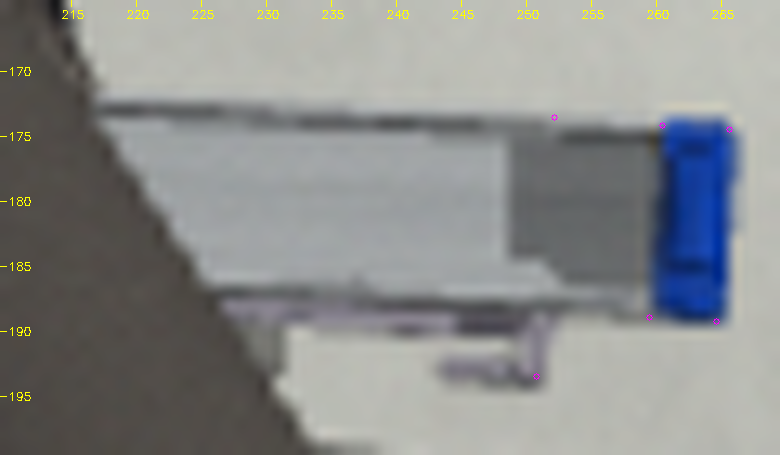

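Predicted corners match the pictures to within about 0.7 px: nose end (155.5,183), lug block u 260–265, keeper screws centred at v=175.5. So alignment is good to about 2 mm. I'll lower the nose ahead of the keeper.

```bash
python3 - <<'E'
from ov import *
rows([at(-.0003,-.043,.003,4)])
E
python3 -m handwheel '0.3 0 4 0 0 0 36; 0.8 0 8 0 0 0 36; 1 0 12 0 0 0 36; 1 0 16 0 0 0 36; 1 0 18.5 0 0 0 36; 1 0 18.5 0 0 0 36; 1 0 18.5 0 0 0 36'
python3 - <<'E'
from ov import *
s=snap('side','12');t=snap('top','12')
o=readout.get_obs();print(o['tcp_pos'],o['contact_force'],o['moment'],o['grip_width'])
draw('12',(138,160,45,35),'top','pics/t12n.png')
draw('12',(110,200,150,95),'side','pics/s12.png')
rows([at(-.0003,-.043+.01*i,.003,4) for i in range(0,6)])
E
```

```text
-1.2 -1.9 18.7 -0.03 -0.07 -0.08   | [0.622  0.1443 0.0711]
clock: 13.25
tcp_pos: [0.6235, 0.1422, 0.0707]
orientation: [3.069, -0.129, -0.004]
contact_force: [-1.6, -0.0, -2.1]
grip_width: 0.0386
[0.62357005 0.14218924 0.07078879] [ 0.41101784  0.83742301 -1.60668895] [ 0.18103668 -0.02253268 -0.0330645 ] 0.0387249557125828
yaw pitch roll [ 8.52e+01  3.99e+00 -2.00e-02]
centre in seat: across 1.4 along -44.9 up 23.1 nose under up 2.7 lug under up 23.6
yaw pitch roll [ 8.52e+01  3.99e+00 -2.00e-02]
centre in seat: across 1.4 along -44.9 up 23.1 nose under up 2.7 lug under up 23.6
-1.7 -1.9 -0.5 -0.01 -0.02 -0.06   | [0.622  0.1443 0.0711]
-1.8 -11.9 -1.1 -0.01 -0.02 -0.06   | [0.6228 0.1542 0.0711]
-1.8 -21.9 -1.8 -0.01 -0.02 -0.06   | [0.6236 0.1642 0.0711]
-1.8 -31.8 -2.5 -0.01 -0.02 -0.06   | [0.6245 0.1742 0.0711]
-1.8 -41.8 -3.2 -0.01 -0.02 -0.06   | [0.6253 0.1841 0.0711]
-1.8 -51.8 -3.9 -0.01 -0.02 -0.06   | [0.6261 0.1941 0.0711]
```

View pics/t12n.png

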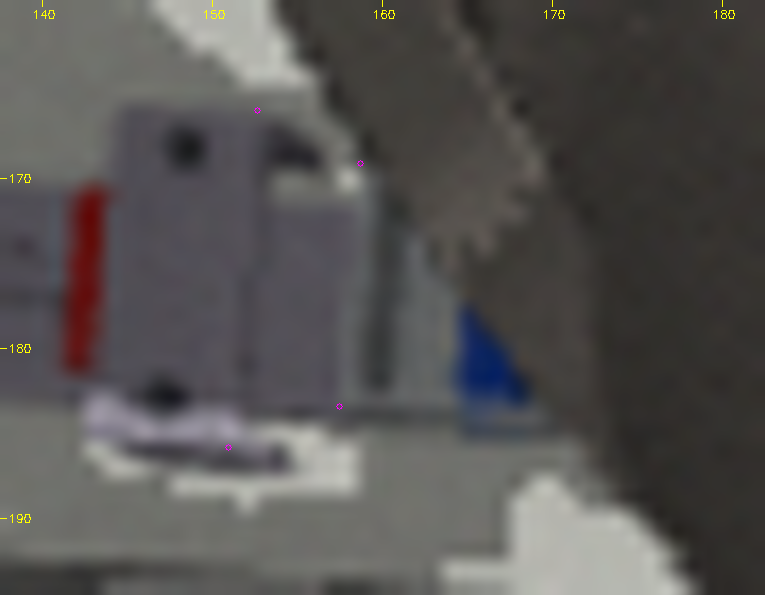

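View pics/s12.png

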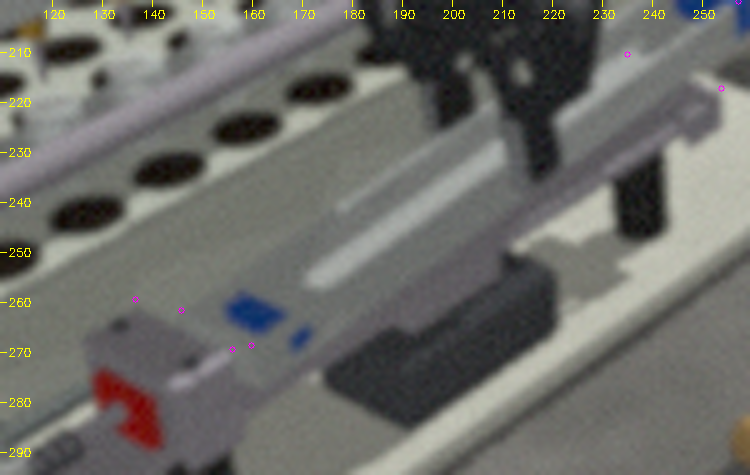

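Nose is at 2.7 mm above the bed and just short of the keeper; it sits 1.4 mm too far to +x, so I correct that and slide in under the keeper.

```bash
python3 -m handwheel '-1 0 0 0 0 0 36; -1.8 -2 0 0 0 0 36; -1.8 -6 -0.3 0 0 0 36; -1.8 -11 -0.7 0 0 0 36; -1.8 -16 -1.1 0 0 0 36; -1.8 -21 -1.5 0 0 0 36; -1.8 -26 -1.8 0 0 0 36; -1.8 -31 -2.2 0 0 0 36; -1.8 -34 -2.4 0 0 0 36; -1.8 -34 -2.4 0 0 0 36'
python3 - <<'E'
from ov import *
s=snap('side','13');t=snap('top','13')
o=readout.get_obs();print(o['tcp_pos'],o['contact_force'],o['moment'],o['grip_width'])
draw('13',(110,160,160,45),'top','pics/t13n.png')
draw('13',(110,200,150,95),'side','pics/s13.png')
E
```

```text
clock: 14.6
tcp_pos: [0.6245, 0.1766, 0.0706]
orientation: [3.069, -0.128, -0.004]
contact_force: [0.1, -0.6, -2.1]
grip_width: 0.0385
[0.62451154 0.17597285 0.07057021] [-0.41613771 -0.66359149 -1.14160102] [ 0.1402576  -0.03322703 -0.05748123] 0.03874856100488102
yaw pitch roll [85.18  4.01 -0.  ]
centre in seat: across -0.4 along -11.2 up 22.9 nose under up 2.4 lug under up 23.4
yaw pitch roll [85.18  4.01 -0.  ]
centre in seat: across -0.4 along -11.2 up 22.9 nose under up 2.4 lug under up 23.4
```

View pics/t13n.png

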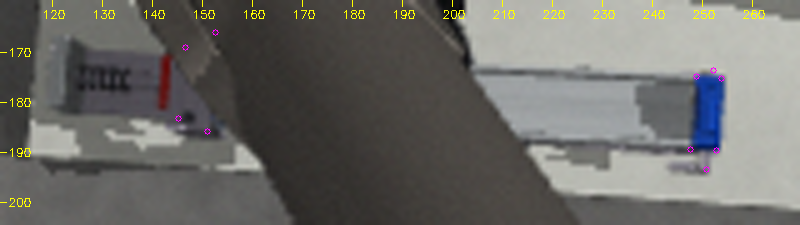

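View pics/s13.png

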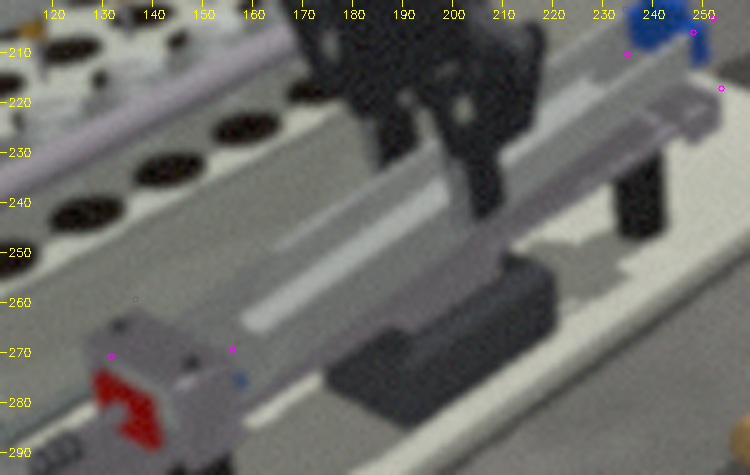

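The nose is now under the keeper: the blue stripe is going in at (237,275 →) the keeper face, with no contact force. Pushing against the stop next.

```bash
python3 -m handwheel '0 -3 -0.2 0 0 0 36; 0 -6 -0.4 0 0 0 36; 0 -9 -0.6 0 0 0 36; 0 -11 -0.8 0 0 0 36; 0 -11 -0.8 0 0 0 36'; python3 -m handwheel '0 -2 -0.1 0 0 0 36; 0 -4 -0.3 0 0 0 36; 0 -6 -0.4 0 0 0 36; 0 -7 -0.5 0 0 0 36; 0 -7 -0.5 0 0 0 36'
python3 - <<'E'
from ov import *
s=snap('side','14');t=snap('top','14')
o=readout.get_obs();print(o['tcp_pos'],o['contact_force'],o['moment'],o['grip_width'])
draw('14',(110,160,160,45),'top','pics/t14n.png')
draw('14',(90,200,180,110),'side','pics/s14.png')
E
```

```text
clock: 15.32
tcp_pos: [0.6253, 0.1863, 0.0705]
orientation: [3.068, -0.13, -0.005]
contact_force: [-0.7, -6.0, -1.2]
grip_width: 0.0386
clock: 15.95
tcp_pos: [0.6258, 0.1923, 0.0703]
orientation: [3.066, -0.13, -0.006]
contact_force: [-1.5, -7.4, -1.3]
grip_width: 0.0385
[0.62577807 0.19214616 0.07033259] [-2.00113286 -7.60963406  0.71262657] [-1.24789145  0.22493637  0.00780808] 0.038477562318223454
yaw pitch roll [8.513e+01 4.160e+00 5.000e-02]
centre in seat: across -0.5 along 5.1 up 22.7 nose under up 1.8 lug under up 23.6
yaw pitch roll [8.513e+01 4.160e+00 5.000e-02]
centre in seat: across -0.5 along 5.1 up 22.7 nose under up 1.8 lug under up 23.6
```

View pics/t14n.png

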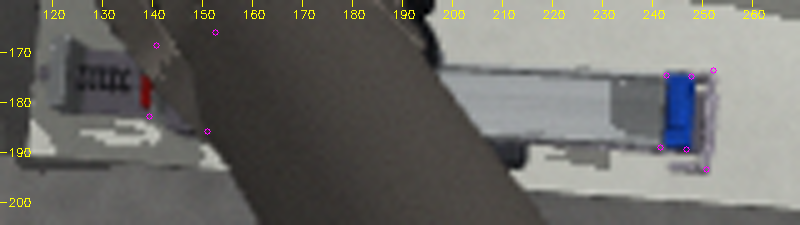

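View pics/s14.png

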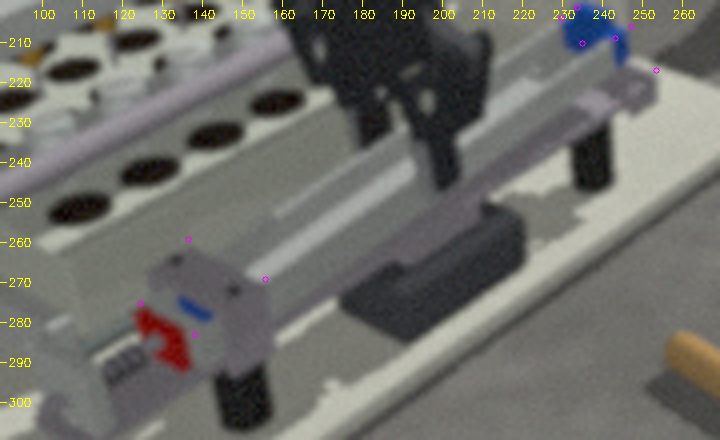

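```bash
python3 -m handwheel '0 -1.5 -0.1 0 0 0 36; 0 -3 -0.2 0 0 0 36; 0 -3 -0.2 0 0 0 36; 0 -3 -0.2 0 0 0 36'
python3 - <<'E'
from ov import *
s=snap('side','15');t=snap('top','15')
o=readout.get_obs();print(o['tcp_pos'],o['contact_force'],o['moment'],o['grip_width'])
draw('15',(215,165,50,35),'top','pics/t15n.png')
a=.0080
rows([at(-.0005,a,.0018*(1-i/8),4.16*(1-i/8)) for i in range(0,9)],cur=None)
E
```

```text
clock: 16.55
tcp_pos: [0.626, 0.1946, 0.0703]
orientation: [3.066, -0.131, -0.006]
contact_force: [-0.7, -8.6, -0.1]
grip_width: 0.0383
[0.62594962 0.19464427 0.07024541] [-1.71115706 -7.36985852 -0.73398072] [-1.39065446  0.2365008   0.07008362] 0.038523109150306295
yaw pitch roll [8.511e+01 4.190e+00 6.000e-02]
centre in seat: across -0.5 along 7.6 up 22.6 nose under up 1.6 lug under up 23.6
0.0 -0.4 -0.1 0.03 0.08 -0.15   | [0.626  0.195  0.0703]
0.0 -0.7 1.5 0.55 0.07 -0.15   | [0.626  0.1953 0.0687]
0.0 -1.1 3.0 1.07 0.07 -0.15   | [0.626  0.1955 0.0671]
0.0 -1.5 4.6 1.59 0.07 -0.15   | [0.6261 0.1958 0.0655]
0.0 -1.8 6.2 2.11 0.07 -0.15   | [0.6261 0.196  0.064 ]
0.0 -2.2 7.7 2.63 0.07 -0.15   | [0.6261 0.1963 0.0624]
0.0 -2.6 9.3 3.15 0.07 -0.15   | [0.6261 0.1965 0.0608]
0.0 -2.9 10.9 3.67 0.07 -0.15   | [0.6261 0.1968 0.0592]
0.0 -3.3 12.4 4.19 0.07 -0.15   | [0.6262 0.197  0.0576]
```

View pics/t15n.png

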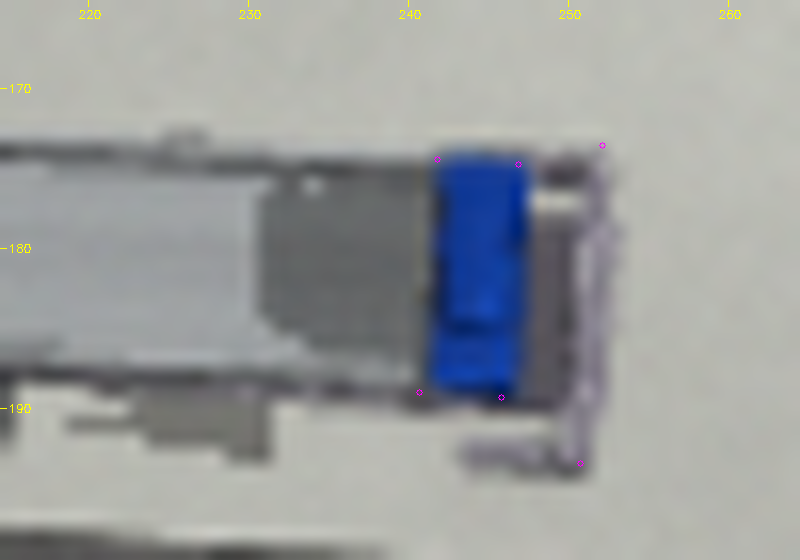

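The lug end is at u≈247 and the lip's inner face at u≈250.5, so there is about 8 mm of clearance to drop in. The block sits roughly 2 mm to +x of the lip's centre; I'll shift −1.5 mm and lower.

```bash
python3 -m handwheel '-0.8 -0.4 0 0 0 0 36; -1.5 -0.7 1.5 0.5 0 0 36; -1.5 -1.1 3 1 0 0 36; -1.5 -1.5 4.6 1.6 0 0 36; -1.5 -1.8 6.2 2.1 0 0 36; -1.5 -2.2 7.7 2.6 0 0 36; -1.5 -2.6 9.3 3.15 0 0 36; -1.5 -2.6 9.3 3.15 0 0 36'
python3 - <<'E'
from ov import *
s=snap('side','16');t=snap('top','16')
o=readout.get_obs();print(o['tcp_pos'],o['contact_force'],o['moment'],o['grip_width'])
draw('16',(215,165,50,35),'top','pics/t16n.png')
draw('16',(90,200,180,110),'side','pics/s16.png')
rows([at(-.0015,.008,0,0)])
E
```

```text
clock: 17.65
tcp_pos: [0.6256, 0.1963, 0.0611]
orientation: [3.121, -0.136, -0.001]
contact_force: [0.5, -7.9, -0.1]
grip_width: 0.0385
[0.62569383 0.1965909  0.06120869] [-0.18171673 -7.7759565   0.74272261] [-1.41943616 -0.02943291 -0.18449661] 0.03857525864989887
yaw pitch roll [ 8.504e+01  1.000e+00 -4.000e-02]
centre in seat: across -0.9 along 8.0 up 13.6 nose under up 1.0 lug under up 6.2
yaw pitch roll [ 8.504e+01  1.000e+00 -4.000e-02]
centre in seat: across -0.9 along 8.0 up 13.6 nose under up 1.0 lug under up 6.2
-0.6 -0.5 3.6 1.00 -0.03 -0.22   | [0.6252 0.1971 0.0576]
```

View pics/t16n.png

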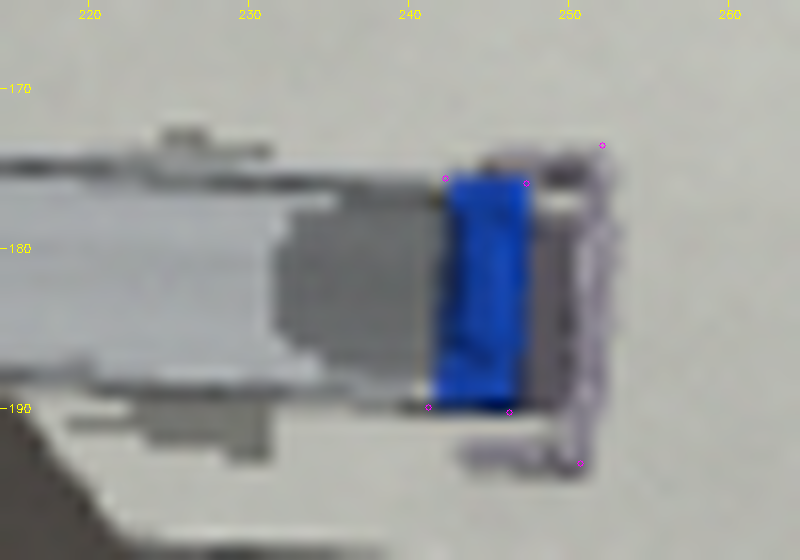

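View pics/s16.png

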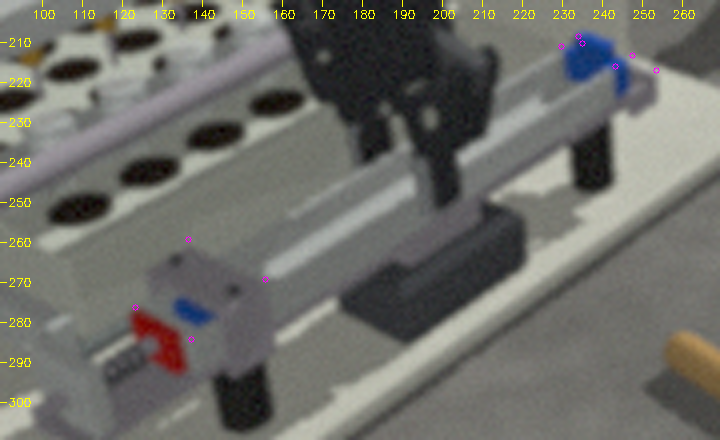

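Block rows are 175.6–190 and the guide gap is about 176–192, so it is still roughly 2 mm toward the upper guide. Shift −2 mm more before the final drop.

```bash
python3 -m handwheel '-1 0 0 0 0 0 36; -2 0 0 0 0 0 36; -2 0 0 0 0 0 36'
python3 - <<'E'
from ov import *
t=snap('top','17')
o=readout.get_obs();print(o['tcp_pos'],o['contact_force'],o['moment'],o['grip_width'])
draw('17',(215,165,50,35),'top','pics/t17n.png')
E
```

```text
clock: 18.12
tcp_pos: [0.625, 0.1964, 0.0616]
orientation: [3.122, -0.138, 0.003]
contact_force: [3.3, -8.5, -1.3]
grip_width: 0.0383
[0.62499052 0.19640927 0.06158303] [ 2.9216515  -7.84795421 -1.22917782] [-1.50710343 -0.67815651 -0.59723306] 0.03874272546217688
yaw pitch roll [84.94  0.97 -0.16]
centre in seat: across -1.7 along 7.8 up 14.0 nose under up 1.4 lug under up 6.5
```

View pics/t17n.png

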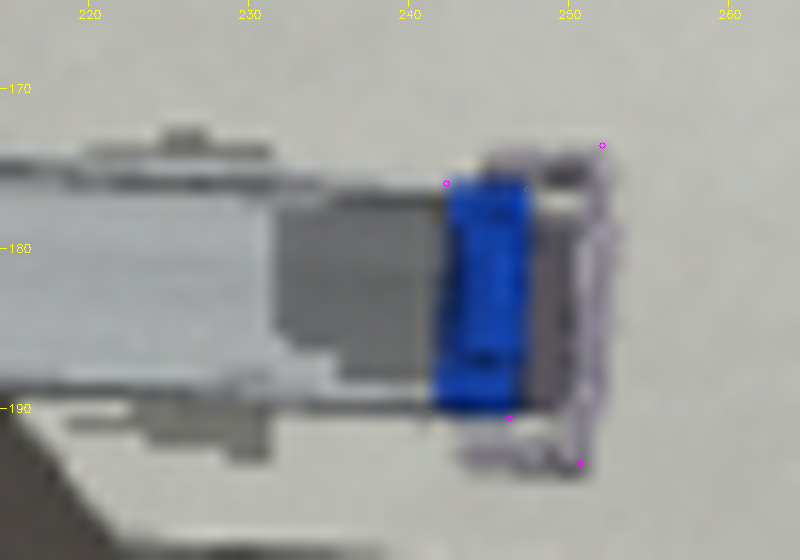

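A lateral force of +3 N has appeared, with a yaw moment: the nose is on the keeper's −x leg while the lug is off to +x. So the trough is yawed about +0.9° in the grip (the earlier corner fit said 86.0° against the tool's 85.1°). I'll turn it −0.9° and take back the shift.

```bash
python3 -m handwheel '0.6 0 0 0 0 0.3 36; 1.2 0 0 0 0 0.6 36; 1.5 0 0 0 0 0.9 36; 1.5 0 0 0 0 0.9 36; 1.5 0 0 0 0 0.9 36'
python3 - <<'E'
from ov import *
t=snap('top','18')
o=readout.get_obs();print(o['tcp_pos'],o['contact_force'],o['moment'],o['grip_width'])
draw('18',(215,165,50,35),'top','pics/t18n.png')
E
```

```text
clock: 18.8
tcp_pos: [0.6241, 0.197, 0.0609]
orientation: [3.12, -0.157, -0.003]
contact_force: [-1.9, -7.2, 0.6]
grip_width: 0.0382
[0.62411867 0.19702176 0.06091782] [-1.35280314 -7.79034733  0.68499577] [-1.3329884   0.41774585  0.26283884] 0.03863247438426789
yaw pitch roll [8.425e+01 1.030e+00 4.000e-02]
centre in seat: across -2.5 along 8.3 up 13.3 nose under up 0.6 lug under up 6.0
```

View pics/t18n.png

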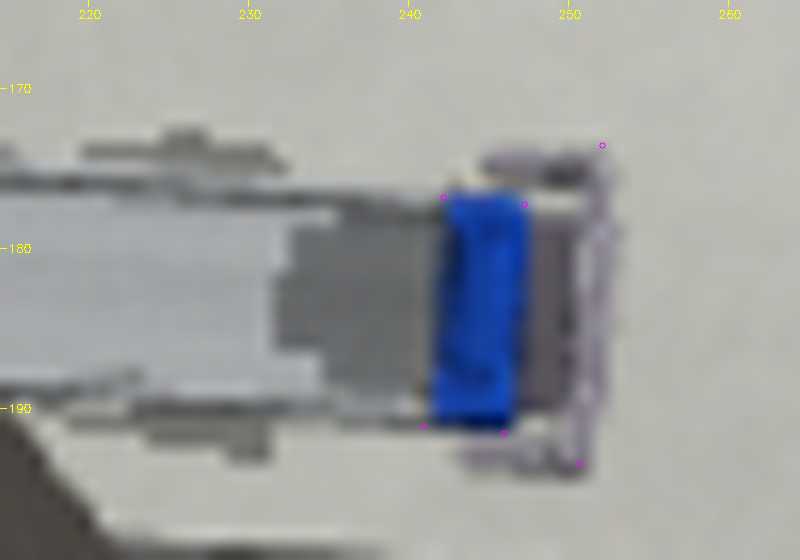

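The block is now at rows 176.4–191, centred between the guides, and the forces are small. Lowering the last few millimetres.

```bash
python3 -m handwheel '0 -0.2 0.8 0.25 0 0 36; 0 -0.3 1.6 0.5 0 0 36; 0 -0.5 2.4 0.75 0 0 36; 0 -0.6 3.2 1 0 0 36; 0 -0.6 3.5 1 0 0 36; 0 -0.6 3.5 1 0 0 36'
python3 - <<'E'
from ov import *
t=snap('top','19');s=snap('side','19')
o=readout.get_obs();print(o['tcp_pos'],o['contact_force'],o['moment'],o['grip_width'])
draw('19',(215,165,50,35),'top','pics/t19n.png')
draw('19',(90,200,180,110),'side','pics/s19.png')
E
```

```text
clock: 19.6
tcp_pos: [0.6245, 0.1976, 0.0581]
orientation: [3.137, -0.159, -0.0]
contact_force: [-2.4, -7.7, 4.4]
grip_width: 0.0385
[0.62451348 0.19767645 0.05816519] [-2.73870974 -7.40406506  5.35176286] [-1.64051038  0.64449898  0.00294994] 0.03844642513377527
yaw pitch roll [ 8.422e+01  2.000e-02 -0.000e+00]
centre in seat: across -2.2 along 8.5 up 10.6 nose under up 0.5 lug under up 0.6
yaw pitch roll [ 8.422e+01  2.000e-02 -0.000e+00]
centre in seat: across -2.2 along 8.5 up 10.6 nose under up 0.5 lug under up 0.6
```

View pics/t19n.png

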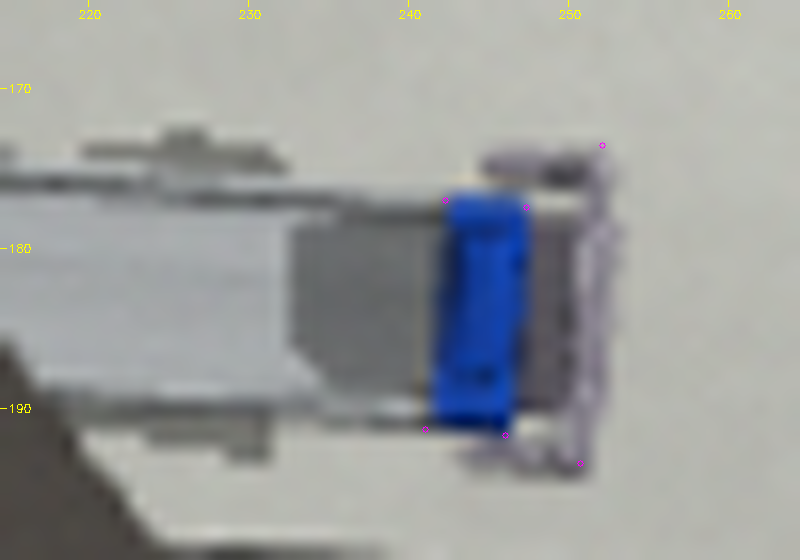

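View pics/s19.png

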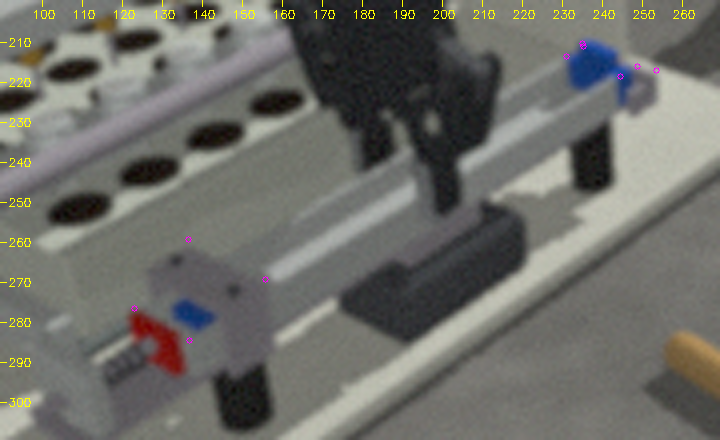

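It's down on the bed: level, with 4–5 N of upward reaction. About 8 mm remains to the lip, so I ease back with the spring.

```bash
python3 -m handwheel '0 1.5 0 0 0 0 36; 0 3 0 0 0 0 36; 0 4.5 0 0 0 0 36; 0 6 0 0 0 0 36; 0 6 0 0 0 0 36; 0 6 0 0 0 0 36'
python3 - <<'E'
from ov import *
t=snap('top','20');s=snap('side','20')
o=readout.get_obs();print(o['tcp_pos'],o['contact_force'],o['moment'],o['grip_width'])
draw('20',(215,165,50,35),'top','pics/t20n.png')
E
```

```text
clock: 20.45
tcp_pos: [0.6243, 0.1928, 0.0582]
orientation: [-3.136, 0.157, -0.002]
contact_force: [-1.3, -6.0, 2.0]
grip_width: 0.0385
[0.62429195 0.192714   0.05819213] [-1.29357386 -6.85641634  2.25893411] [-1.26240071  0.31487427  0.1293809 ] 0.03863888543069736
yaw pitch roll [ 8.426e+01 -7.000e-02 -5.000e-02]
centre in seat: across -2.0 along 3.5 up 10.6 nose under up 0.8 lug under up 0.4
```

View pics/t20n.png

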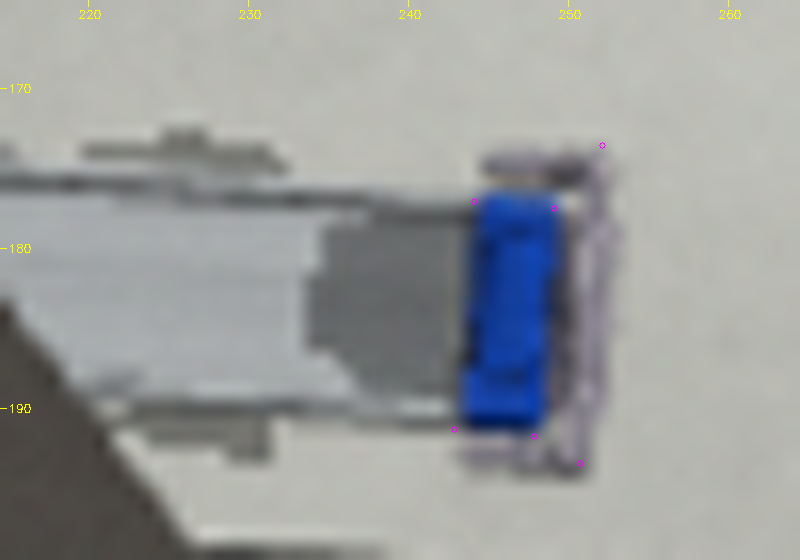

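```bash
python3 -m handwheel '0 1.2 0 0 0 0 36; 0 2.4 0 0 0 0 36; 0 2.4 0 0 0 0 36; 0 2.4 0 0 0 0 38; 0 2.4 0 0 0 0 42; 0 2.4 0 0 0 0 48; 0 2.4 0 0 0 0 52; 0 2.4 0 0 0 0 52; 0 2.4 0 0 0 0 52' 20
python3 - <<'E'
from ov import *
t=snap('top','21');s=snap('side','21')
o=readout.get_obs();print(o['tcp_pos'],o['contact_force'],o['moment'],o['grip_width'])
crop(t,215,165,50,35,'pics/t21n.png')
crop(s,90,200,180,110,'pics/s21.png')
E
```

```text
clock: 21.68
tcp_pos: [0.6236, 0.1916, 0.0576]
orientation: [-3.135, 0.156, -0.001]
contact_force: [-0.1, 0.3, -0.4]
grip_width: 0.0519
[0.62366393 0.1915153  0.05763282] [ 0.02435099 -0.47276517 -0.16284403] [-0.01771614  0.01611956  0.02034495] 0.05185668360250587
```

View pics/t21n.png

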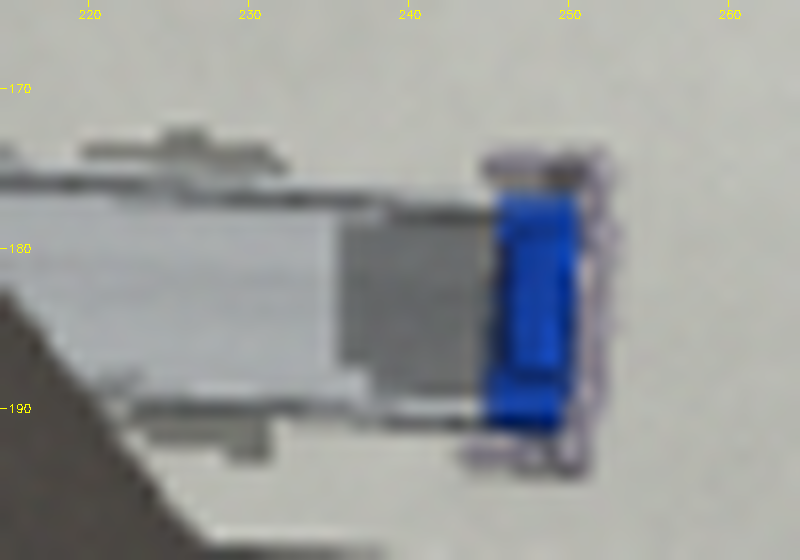

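View pics/s21.png

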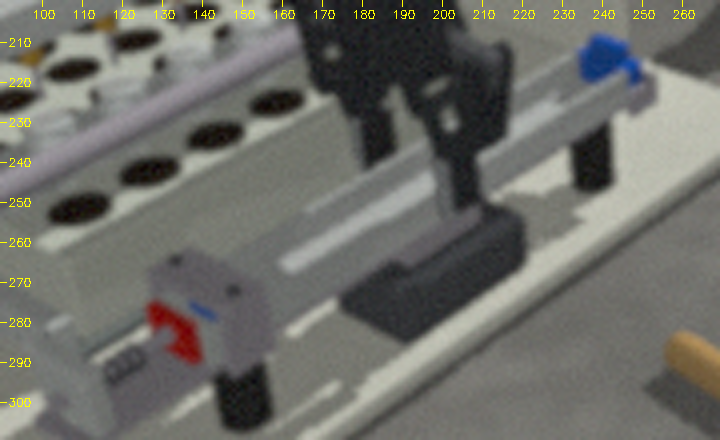

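The lug face is now against the lip (u≈250.5) and the wrist forces are zero. Retreating straight up.

```bash
python3 -m handwheel '0 0 -5 0 0 0 56; 0 0 -15 0 0 0 58; 0 0 -30 0 0 0 60; 0 0 -60 0 0 0 60; 0 0 -95 0 0 0 60; 0 0 -130 0 0 0 60; 0 0 -165 0 0 0 60; 0 0 -200 0 0 0 60; 0 0 -230 0 0 0 60; 0 0 -230 0 0 0 60'
python3 - <<'E'
from ov import *
t=snap('top','22');s=snap('side','22')
o=readout.get_obs();print(o['tcp_pos'],o['contact_force'],o['grip_width'])
E
python3 -m handwheel '0 20 0 0 0 0 60; 0 60 0 0 0 0 60; 0 100 0 0 0 0 60; 0 140 0 0 0 0 60; 0 180 0 0 0 0 60; 0 220 0 0 0 0 60; 0 260 0 0 0 0 60; 0 300 0 0 0 0 60; 0 300 0 0 0 0 60'
python3 - <<'E'
from ov import *
t=snap('top','23');s=snap('side','23')
for n,f in (('s',s),('t',t)): cv2.imwrite(f'pics/{n}23.png',cv2.resize(f['pixels'][:,:,::-1],(800,600)))
crop(t,110,155,150,50,'pics/t23c.png')
crop(s,90,200,180,110,'pics/s23c.png')
R=Ro.from_euler('Z',85.26,degrees=True).as_matrix()
C=S+[0,0,.01]
P=np.array([C+R@np.array(q) for q in ((.15,.02,.01),(.15,-.02,.01),(-.15,.02,.01),(-.15,-.02,.01),(-.15,.02,-.01),(0,.02,-.01),(.1,.02,-.01))])
crop(s,90,200,180,110,'pics/s23o.png',pts=proj(s,P))
crop(t,110,155,150,50,'pics/t23o.png',pts=proj(t,P))
E
```

```text
clock: 23.02
tcp_pos: [0.6248, 0.1918, 0.2919]
orientation: [-3.133, 0.156, -0.01]
contact_force: [-0.3, -0.9, -1.0]
grip_width: 0.0599
[0.62331883 0.19086199 0.2880195 ] [ 0.79443077 -0.65113341 -0.3733469 ] 0.06001432283032243
clock: 24.25
tcp_pos: [0.5917, -0.1141, 0.2855]
orientation: [-3.137, 0.17, 0.004]
contact_force: [-0.2, 1.0, -0.7]
grip_width: 0.0597
```

View pics/s23.png

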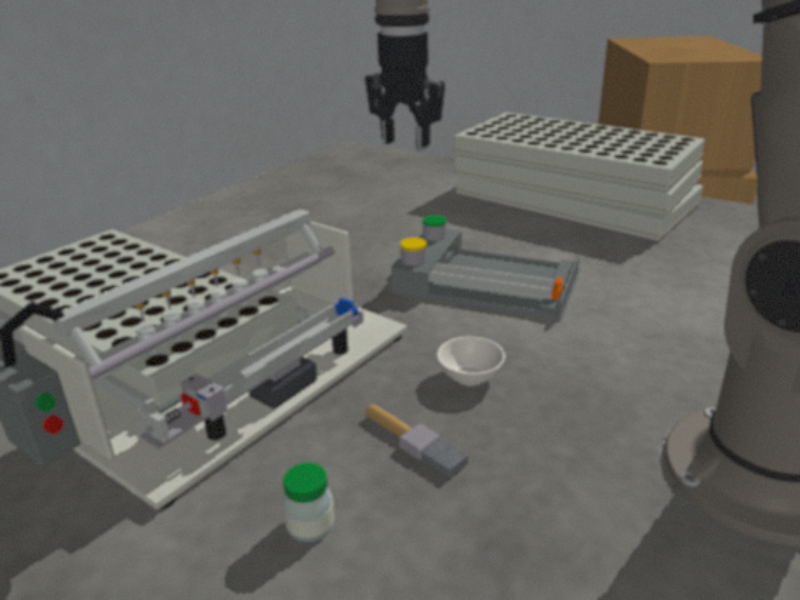

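View pics/t23o.png

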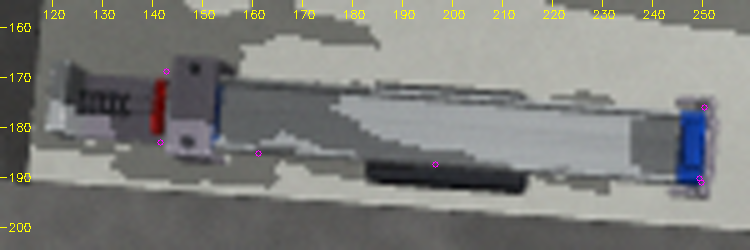

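View pics/s23o.png

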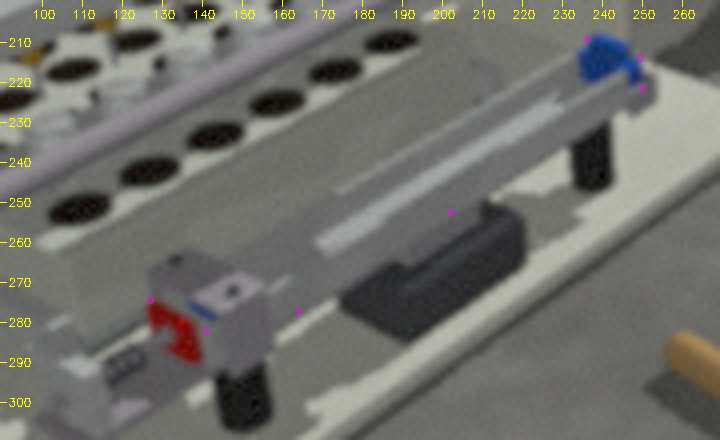

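View pics/t23.png

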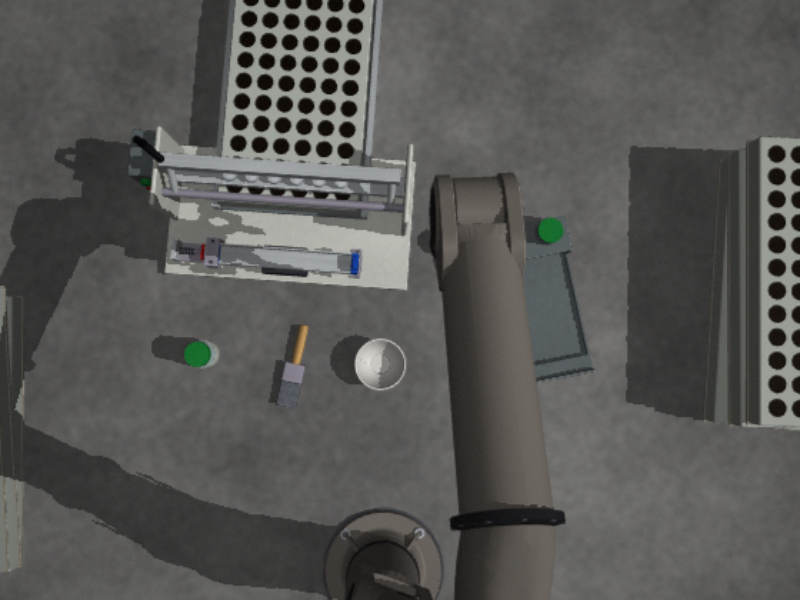

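```bash
python3 - <<'E'
from ov import *
for n in('0','23'):
    for c in('top','side'):
        f=load(c+n);p=f['pixels'].astype(float);m=p[:,:,0]-p[:,:,1:].max(2)>60
        ys,xs=np.where(m); k=(ys>150)&(ys<300)&(xs>100)&(xs<160); print(n,c,xs[k].mean().round(2),ys[k].mean().round(2),k.sum())
t=load('top0');print(proj(t,S+[0.012,.146,.013]),proj(t,S+[.0123,.15,.013]))
t,s=load('top23'),load('side23')
R=Ro.from_euler('Z',85.26,degrees=True).as_matrix()
for g in (0,):
    x,f,a=fitblk('23',S+[0,0,.01],85.0,0);print('block-fit centre',x,'vs seat',(R.T@(x-S-[0,0,.01])).round(4),f)
crop(s,225,200,45,35,'pics/s23l.png',17,grid=5)
E
```

```text
0 top 142.5 176.0 12
0 side 135.5 281.44 86
23 top 141.16 175.95 19
23 side 133.82 282.42 83
[[144.18109845 176.38221892]] [[142.74883171 176.29798854]]
block-fit centre [0.62439716 0.18766975 0.08444466] vs seat [-0.0015  0.0015 -0.0006] 94.40249999999999
```

View pics/s23l.png

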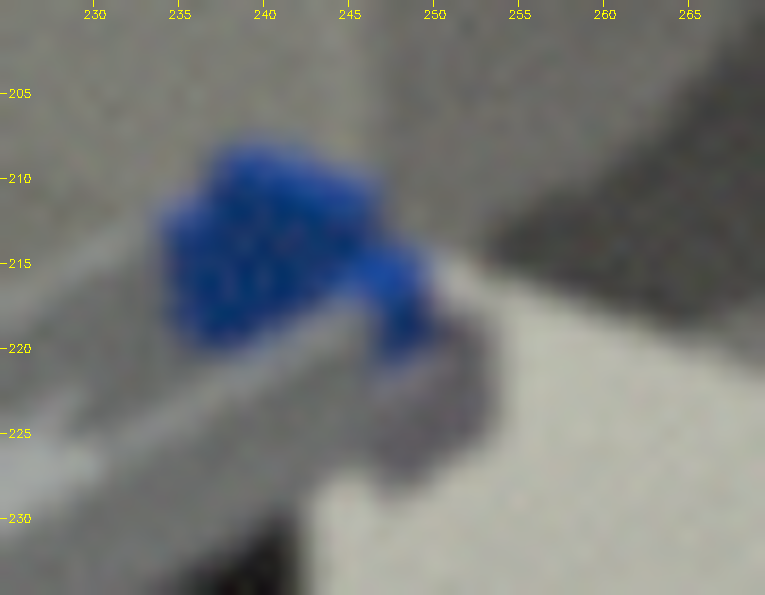

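The stop has moved 1.34 px, where 4 mm would be 1.43 px. The block fit puts the trough at the seat within 1.5 mm. The blue block at (248,219) sits down behind the lip and guide, and nothing is touching it. Handing in.

```bash
python3 -c "
from bench import workorder,readout
print(workorder.hand_in()); print(readout.get_obs()['clock'])"
```

```text
the job is handed in; nothing more can be done
None
the job is handed in; nothing more can be done
```

The blue trough is on the seeder's bed, held by the spring against the end lip, and I handed the job in at about 24.5 s on the robot clock. I lifted its lug end over the rack lip, drew it out from under the cover, and slid its nose under the keeper. I then pushed the sprung stop back, lowered the blue end behind the lip, eased it back with the spring and let go. Finally I moved the arm well clear.

**Last checks, before hand-in:**
- **Fit:** a fit to the pictures puts the trough within 1.5 mm of the seat along and across, and 0.6 mm in height. The blue end is down behind the lip and between the corner guides.
- **Stop:** it has moved 1.34 px in the top view, where the expected 4 mm would be 1.43 px.
- **Forces:** the wrist force was about zero after release. The highest I read between moves was under 10 N.
- **Other items:** the bowl, brush, jar and orange trough look unmoved in the final pictures. In the last top view the arm hides the orange trough, so that one rests on the side view alone.

**Disagreements along the way:**
- **Fingertips:** they looked about 25 mm higher than the nominal tool point, so I set the grip depth from the pictures.
- **Yaw:** the trough sat turned about 0.9° in the grip. When I shifted it sideways to line up the lug, the nose touched a keeper leg with about 3 N. I corrected the angle before the final drop.

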